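Set the candle block into the table centrepiece

TASK

First push the dark stepped candle block across the table into the gap between the two flower pots, until its back sits flush and square against the flower trough. Then take the two candles from the sloped rest and stand the long one in the socket of the high step and the short one in the socket of the low step, upright and right down to the bottom, with the block still in its place. Leave the glasses undisturbed.

Things in the scene. Friction and masses are not known exactly. Their poses are not given: they have to be found in the camera images.
- centrepiece: Fixed wooden flower trough (360 long, 70 deep, 60 high; greenery to 110) with two round white pots (radius 32, 55 high, greenery to 90) in front, centres at x -40, y +152 and -152 mm, leaving a 240 mm gap. Origin: table level, middle of the trough's front face; x points into the trough, away from the robot, y along it to the left, z up.
- block: Loose dark wooden candle block, 0.75 kg, 100 deep (x), 210 wide (y), too wide to grasp. Origin: middle of the underside; x towards the back face that goes against the trough, y left, z up. High step: y -105 to -20 mm, 85 high; low step: y -20 to +105, 40 high. Home, its origin is 50 mm in front of the centrepiece's.
- high_socket (a point): Centre of the mouth of the round socket in the block's high step (block x = 0, y = -62.5, z = 85 mm): 26.5 mm diameter, 32 mm deep, flat bottom, thin brass collar; axes as the block's.
- low_socket (a point): Centre of the mouth of the round socket in the block's low step (block x = 0, y = +60, z = 40 mm): 26.5 mm diameter, 32 mm deep, flat bottom, thin brass collar; axes as the block's.
- rest: Fixed wooden rest, base 240 x 180 x 12; origin: middle of underside, x away from robot. Carries the candles at y +45 and -45 mm (order varies), sloped 35 deg: feet at x 85, z 30 on a stop board, tops up towards the robot. Notched rails (20 wide, cheeks 8 thick, 6 above the candle's axis) cross at 18 and 125 mm from the foot; from 30 to 112 mm the candle is free all round.
- long_candle: Loose dark red candle, 24 mm diameter, 220 mm long, about 90 g, foot chamfered to 18 mm over its last 6 mm. Origin: centre of the foot's end face; z along the candle from foot to top.
- short_candle: Loose dark red candle like the long one but 150 mm long, about 60 g. Origin: centre of the foot's end face; z along the candle from foot to top.
- tumbler: Bystander: drinking glass, radius 34, 90 high; origin: centre of underside.
- wine_glass: Bystander: stemmed glass, radius up to 36, 180 high; origin: centre of underside.
- tealight: Bystander: small tealight glass, radius 30, 60 high; origin: centre of underside.
Things that resemble listed ones, but are neither listed nor needed, are in the scene too. Of the things that look like the block, take the one that is farthest from the robot's base at the start.

How it is judged:
On the way, in this order (a step that is already met when the one before it is completed fails the run):
1. the block is pushed home: between the pots, back flush and square against the trough, before either candle stands in it (x of block in the frame of centrepiece above -0.056 m and y of block in the frame of centrepiece between -0.022 and 0.022 m and angle between the x axis of block and the x axis of centrepiece, either way round below 0.06 rad and distance between long_candle and high_socket above 0.06 m and distance between short_candle and low_socket above 0.06 m), for 0.2 s.
2. one of the candles stands in its own socket (((horizontal distance between long_candle and high_socket below 0.008 m and z of long_candle in the frame of high_socket below -0.026 m and angle between long_candle's own z axis and vertical below 0.15 rad) or (horizontal distance between short_candle and low_socket below 0.008 m and z of short_candle in the frame of low_socket below -0.026 m and angle between short_candle's own z axis and vertical below 0.15 rad))), for 0.2 s.
At the end, for the whole second after the job is handed in: Block centred between the pots within 22 mm, back within 6 mm of the trough, square within 0.06 rad; long candle in high socket, short in low, each foot at least 26 mm deep, within 8 mm of centre, within 0.15 rad of upright; all at rest (x of block in the frame of centrepiece above -0.056 m and y of block in the frame of centrepiece between -0.022 and 0.022 m and angle between the x axis of block and the x axis of centrepiece, either way round below 0.06 rad and horizontal distance between long_candle and high_socket below 0.008 m and z of long_candle in the frame of high_socket below -0.026 m and angle between each of long_candle, short_candle's own z axis and vertical below 0.15 rad and horizontal distance between short_candle and low_socket below 0.008 m and z of short_candle in the frame of low_socket below -0.026 m and linear speed of each of block, long_candle, short_candle below 0.02 m/s); the robot touches nothing.
It fails at once if a glass is pushed more than 30 mm away or tipped over (distance of any of tumbler, wine_glass, tealight from where it was at the start of the episode above 0.03 m or angle between any of tumbler, wine_glass, tealight's own z axis and vertical above 0.5 rad).
It also fails if it takes over 72 s, if anything falls off the work surface, if the arm or the gripper's body presses on something with over 40 N, if the wrist force passes 120 N, or if a joint passes its speed limit or range.

ROBOT

A 6-joint arm with a two-finger parallel gripper is mounted at the origin on the work surface. World frame = base frame: x ahead of the robot, y to its left, z up, the work surface at z = 0. Lengths are in m, angles in rad, forces in N, time in s.
With the tool pointing down it reaches from about 0.275 to 0.975 m from the base axis. Payload 8.4 kg.
Tool frame: the origin (TCP) lies midway between the tips of the shut fingers; the grasp point (between the pads) lies 19 mm behind it (grip_depth is the distance from the TCP to the grasp point, in m); z points along the fingers, y is the line along which they close (so a half turn about z gives the same grasp; the last joint's range is limited). The gripper opens to 92 mm and grips with 3 to 60 N. Pads are 20 mm wide; open, the fingers measure 128 mm over their backs; the gripper's body (75 mm by 189 mm) begins 69 mm behind the grasp point.
Start: joints at [1.283, 0.353, 1.633, -0, 1.155, -0.002], TCP at [0.176, 0.6, 0.215] pointing down, gripper open.
Joint ranges: [-2.63, 2.63], [-0.92, 2.1], [0.06, 2.66], [-1.3, 4.44], [0, 2.69], [-3.02, 3.02]. Speed limits (rad/s): [2.22, 2.22, 2.79, 3.14, 3.14, 3.14].

INTERFACE

Orientations are given as a unit quaternion [x, y, z, w].
In Python, from station import * gives the robot as it stands.
- The arm moves only by the shell command python3 -m handwheel 'ROWS' [FORCE]. ROWS is JSON, a list of rows, each an object with "grip": the finger opening in m, from 0 to 0.0919; "linear": the shift along the tool's x, y, z in m, a list of three; "twist": the turn, a rotation vector about the tool's x, y, z in rad, a list of three. A call has exactly 5 rows; each row shifts and turns the commanded pose from where the row before left it, along the tool's axes as they then stand; what a row does not reach is not made up. A row lasts 1/8 s, in which the tool goes at most 62.5 mm and 10.7 degrees, less where a joint would pass 70% of its speed; a pose out of reach is approached as far as the arm can. A call is refused whole if a number of a shift passes 0.0625 or a number of a turn 0.188, either way. A call with a gripper value outside its range is refused whole. The fingers move at their own pace and stop on an object; FORCE is the grip in N (left out, the last holds). Time passes only in rows, so rows that do not move let the fingers close, or fill a call up. It gives the time, the measured TCP pose, the force, the opening and the grip force at its end, in the units of the state.
- state(): the state, without advancing time (a new reading comes with each control period).
- get_image(name): name is "scene" or "top" or "wrist"; returns a dict with "color" (400x640x3 uint8, red, green, blue), "fx", "fy", "cx", "cy" (pixels), "rvec" (rotation vector, rad) and "tvec" (3), from world to camera coordinates, as OpenCV has them; the wrist camera has in their place "mount" (4x4, takes a point from camera to tool coordinates, whose origin is the TCP and whose axes are the flange's). Camera axes: x right, y down, z forward; pixel columns grow to the right and rows downward; lengths in m; the calibration is good to about 2 mm. A picture is of the moment at which its call begins: read the wrist's pose just before it. There is no depth.
- sign_off(): hands the job in; it is judged then, once.
Trained networks look in a picture, given as the dict that the camera call returned (one of the last four; its "shot" number tells which), for a name from the list of things; names that differ only in an ending like _2 or _b are one class to them, and where a whole thing is asked for, a point or a joint stands for the part that bears it (a point fixed in the world has none). Each returns a list of dicts, best first, with "score" (0 to 1); they miss things now and then, are a little off and sometimes report something else, mostly with a low value. They report only what shows in the picture. A call takes as long as a camera call. They do not tell look-alikes from the thing itself.
- find_in(picture, name): "pixel" ([row, column] in pixels, amid what is visible of it).
- silhouettes(picture, name): "region" (400x640 bool, what is visible of it) and "pixel" ([row, column] in pixels, amid what is visible of it).
The state is a dict: "time_s": time; "q": joint angles; "dq": joint speeds; "joint_efforts": joint torques, N m; "tool_pos": TCP position; "eef_rot": TCP orientation; "force": force on the tool from outside, world axes, zero at the start; "ft_torque": the same for the moment, N m; "width": opening from 0.0 (shut) to 1.0 (fully open); "finger_force": force on a finger pad.
Only numpy, scipy, OpenCV 4.12 (cv2) and the standard library are available. Lean on these libraries where they do the work, as an engineer would, in place of code of your own. Each camera call takes 0.05 s, during which the arm holds its last target. There are 200 camera calls.

## Working session

There is one attempt and no reset: what is moved stays moved. The work goes in short steps, Python scripts to look and compute and a shell command to move; the robot and the scene stay as the last step left them, time stands still between calls to the robot, and variables do not carry over. Pictures are saved under pics/ and viewed, at most 10 in all, crops included, and the job is handed in when it is done.

```bash
ls; mkdir -p pics; cat > h.py <<'E'
from station import *
import numpy as np, cv2
from scipy.spatial.transform import Rotation as R
def cam(p,st=None):
    K=np.array([[p['fx'],0,p['cx']],[0,p['fy'],p['cy']],[0,0,1.]])
    if 'mount' in p:
        T=np.eye(4);T[:3,:3]=R.from_quat(st['eef_rot']).as_matrix();T[:3,3]=st['tool_pos']
        T=T@np.array(p['mount']);Rc=T[:3,:3].T;t=-Rc@T[:3,3]
    else:
        Rc=R.from_rotvec(np.ravel(p['rvec'])).as_matrix();t=np.ravel(p['tvec'])
    return K,Rc,t
def proj(c,X):
    K,Rc,t=c;x=(np.atleast_2d(X)@Rc.T+t)@K.T;return x[:,:2]/x[:,2:]   # u,v
def onz(c,uv,z):
    K,Rc,t=c;d=np.linalg.inv(K)@np.array([uv[0],uv[1],1.]);d=Rc.T@d;o=-Rc.T@t
    return o+d*(z-o[2])/d[2]
def save(p,n): cv2.imwrite('pics/'+n,cv2.cvtColor(p['color'],cv2.COLOR_RGB2BGR))
E
python3 - <<'E'
from h import *
print(state())
for n in ['scene','top']:
    p=get_image(n);save(p,n+'0.png');c=cam(p)
    print(n,p['fx'],-c[1].T@c[2])
    for o in ['block','rest','long_candle','short_candle','centrepiece','tumbler','wine_glass','tealight','high_socket','low_socket']:
        print(o,[(round(d['score'],2),np.round(d['pixel']).tolist(),np.round(onz(c,d['pixel'][::-1],.03),3)[:2].tolist()) for d in find_in(p,o)[:4]])
E
```

```text
pics
{'time_s': 0.0, 'q': array([ 1.28258674e+00,  3.53641646e-01,  1.63414750e+00, -4.24136403e-06,
        1.15524159e+00, -2.37470217e-03]), 'dq': array([ 0.00143263,  0.00092243, -0.00055509,  0.0006735 ,  0.00013608,
        0.00072133]), 'joint_efforts': array([ 3.62114501e-03, -5.93852913e+01, -3.34210753e+01,  7.01347366e-02,
        2.33713846e-02, -1.59636988e-04]), 'tool_pos': array([0.17606189, 0.5991452 , 0.21386206]), 'eef_rot': array([ 1.42430531e-01,  9.89804540e-01, -7.11742387e-04, -1.02184202e-04]), 'force': array([ 0.05494725,  0.07603387, -0.44269994]), 'ft_torque': array([-0.02627545,  0.06866585, -0.01438607]), 'finger_force': 0.0, 'width': 0.9989076986591843}
scene 373.26950288720747 [0.80107898 0.57002921 0.92540149]
block [(0.93, [117.0, 319.0], [0.237, -0.285]), (0.74, [228.0, 407.0], [0.283, 0.237]), (0.71, [243.0, 300.0], [0.559, 0.116])]
rest [(0.58, [157.0, 248.0], [0.535, -0.25]), (0.56, [144.0, 248.0], [0.509, -0.303])]
long_candle [(0.58, [144.0, 248.0], [0.51, -0.302])]
short_candle [(0.54, [135.0, 232.0], [0.536, -0.371])]
centrepiece [(0.69, [273.
[... 755 characters left out ...]
[(0.83, [191.0, 445.0], [0.509, -0.289])]
long_candle [(0.73, [177.0, 433.0], [0.546, -0.26])]
short_candle [(0.68, [173.0, 467.0], [0.556, -0.351])]
centrepiece [(0.93, [111.0, 314.0], [0.746, 0.055]), (0.36, [134.0, 390.0], [0.672, -0.151])]
tumbler [(0.9, [132.0, 390.0], [0.677, -0.151])]
wine_glass [(0.68, [185.0, 186.0], [0.549, 0.407])]
tealight [(0.58, [233.0, 185.0], [0.416, 0.408])]
high_socket [(0.96, [298.0, 461.0], [0.23, -0.307]), (0.71, [287.0, 253.0], [0.272, 0.227]), (0.68, [179.0, 296.0], [0.555, 0.107])]
low_socket [(0.77, [175.0, 298.0], [0.566, 0.102]), (0.66, [285.0, 254.0], [0.276, 0.225]), (0.66, [296.0, 457.0], [0.234, -0.297]), (0.3, [193.0, 444.0], [0.503, -0.284])]
```

View pics/top0.png

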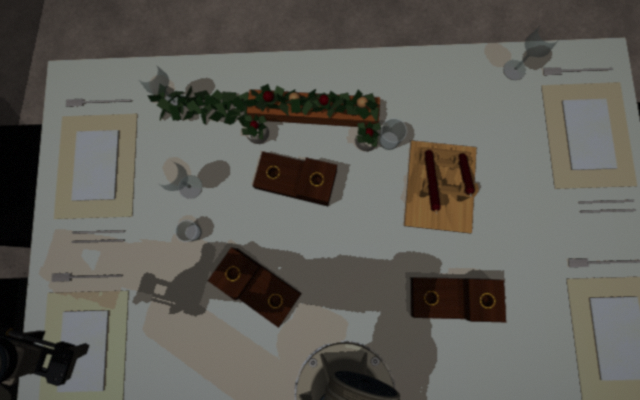

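View pics/scene0.png

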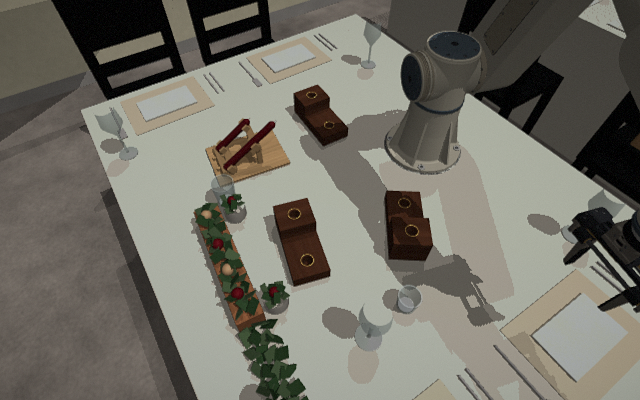

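Block look-alikes (top view, row/col): (176,295) at x≈0.56, (285,256) at x≈0.28 and (298,458) at x≈0.23. The farthest from the base is (176,295). I'll fit the models to the silhouettes and check the result in one crop.

```bash
cat >> h.py <<'E'
def box(x0,x1,y0,y1,z0,z1): return np.array([[x,y,z] for x in(x0,x1) for y in(y0,y1) for z in(z0,z1)])
def cyl(p,d,r,L):
    d=d/np.linalg.norm(d);u=np.cross(d,[0,0,1.]) if abs(d[2])<.9 else np.cross(d,[1.,0,0]);u/=np.linalg.norm(u);v=np.cross(d,u)
    a=np.linspace(0,2*np.pi,16);c=r*(np.outer(np.cos(a),u)+np.outer(np.sin(a),v));return np.vstack([p+c,p+L*d+c])
BLOCK=[box(-.05,.05,-.105,-.02,0,.085),box(-.05,.05,-.02,.105,0,.04)]
TROUGH=[box(0,.07,-.18,.18,0,.06)]
POTS=[cyl(np.array([-.04,s*.152,0]),np.array([0,0,1.]),.032,.055) for s in(1,-1)]
BASE=[box(-.12,.12,-.09,.09,0,.012)]
D=np.array([-np.cos(np.radians(35)),0,np.sin(np.radians(35))])
def cand(y,L): return [cyl(np.array([.085,y,.03]),D,.012,L)]
def place(parts,q):
    c,s=np.cos(q[2]),np.sin(q[2]);M=np.array([[c,-s,0],[s,c,0],[0,0,1]]);return [P@M.T+[q[0],q[1],0] for P in parts]
def rend(c,parts,S=4):
    m=np.zeros((400*S,640*S),np.uint8)
    for P in parts:
        h=cv2.convexHull(((proj(c,P)+.5)*S).astype(np.float32)).round().astype(np.int32);cv2.fillConvexPoly(m,h,1)
    return cv2.resize(m.astype(np.float32),(640,400),interpolation=cv2.INTER_AREA)
from scipy.optimize import minimize
def fit(views,parts,q0,step=(.01,.01,.06)):
    def f(q):
        s=0
        for c,M in views:
            r=rend(c,place(parts,q));s-=np.minimum(r,M).sum()/np.maximum(r,M).sum()
        return s/len(views)
    q0=np.array(q0);sx=np.vstack([q0]+[q0+np.eye(3)[i]*step[i] for i in range(3)])
    r=minimize(f,q0,method='Nelder-Mead',options=dict(initial_simplex=sx,xatol=2e-4,fatol=1e-5));return r.x,-r.fun
def pick(p,name,uv):
    best=min(silhouettes(p,name),key=lambda d:np.hypot(d['pixel'][1]-uv[0],d['pixel'][0]-uv[1]));return best['region'].astype(np.float32)
def outline(im,c,parts,col=(0,255,0)):
    for P in parts:
        h=cv2.convexHull(proj(c,P).astype(np.float32));cv2.polylines(im,[((h+.5)*16).round().astype(np.int32)],True,col,1,cv2.LINE_AA,4)
E
python3 - <<'E'
from h import *
t=get_image('top');s=get_image('scene');ct,cs=cam(t),cam(s)
B=[(ct,pick(t,'block',(295,176))),(cs,pick(s,'block',(300,243)))]
for v in (B,B[:1],B[1:]): print('block',fit(v,BLOCK,[.555,.112,-.12]))
qb=fit(B,BLOCK,[.555,.112,-.12])[0]
Rm=pick(t,'rest',(445,191));Rs=pick(s,'rest',(248,157))
print(Rm.sum(),Rs.sum())
Lm=pick(t,'long_candle',(433,177));Sm=pick(t,'short_candle',(467,173));Ls=pick(s,'long_candle',(248,144));Ss=pick(s,'short_candle',(232,135))
print('masks',Lm.sum(),Sm.sum(),Ls.sum(),Ss.sum())
q0=[.505,-.288,-.05]
for n,v,pa in (('baseT',[(ct,np.maximum(Rm,np.maximum(Lm,Sm)))],BASE+cand(.045,.22)+cand(-.045,.15)),('L',[(ct,Lm),(cs,Ls)],cand(.045,.22)),('S',[(ct,Sm),(cs,Ss)],cand(-.045,.15))): print(n,fit(v,pa,q0))
qr=fit([(ct,np.maximum(Rm,np.maximum(Lm,Sm)))],BASE+cand(.045,.22)+cand(-.045,.15),q0)[0]
C=[(ct,pick(t,'centrepiece',(314,111))),(cs,pick(s,'centrepiece',(235,273)))]
print('C',[m.sum() for _,m in C],fit(C,TROUGH+POTS,[.70,.057,-.05]))
qc=fit(C,TROUGH+POTS,[.70,.057,-.05])[0]
ims=[]
for p,c,(x,y) in ((t,ct,(230,75)),(s,cs,(170,100))):
    k=dict(p);im=cv2.cvtColor(p['color'],cv2.COLOR_RGB2BGR).copy()
    im=cv2.resize(im,None,fx=3,fy=3,interpolation=cv2.INTER_CUBIC);K=c[0].copy();K[:2]*=3;c3=(K,c[1],c[2])
    outline(im,c3,place(BLOCK,qb));outline(im,c3,place(TROUGH+POTS,qc),(255,255,0));outline(im,c3,place(BASE+cand(.045,.22)+cand(-.045,.15),qr),(0,255,255))
    ims.append(im[3*y:3*y+(480 if not ims else 600),3*x:3*x+780])
cv2.imwrite('pics/c1.png',ims[0]);cv2.imwrite('pics/c2.png',ims[1][:600])
E
```

```text
block (array([ 0.55902026,  0.11313496, -0.26635502]), np.float64(0.4830082952976227))
block (array([ 0.55902026,  0.11313496, -0.26635502]), np.float64(0.9660165905952454))
block (array([ 0.555,  0.112, -0.12 ]), np.float64(-0.0))
4783.0 2393.0
masks 489.0 375.0 467.0 279.0
baseT (array([ 0.52728328, -0.2823428 , -0.13826124]), np.float64(0.9413251876831055))
L (array([ 0.52584672, -0.2823674 , -0.14194246]), np.float64(0.7703185081481934))
S (array([ 0.52864072, -0.28262793, -0.16209656]), np.float64(0.7743263244628906))
C [np.float32(5163.0), np.float32(4757.0)] (array([ 0.7195912 ,  0.06008728, -0.0981292 ]), np.float64(0.9059412479400635))
```

View pics/c1.png

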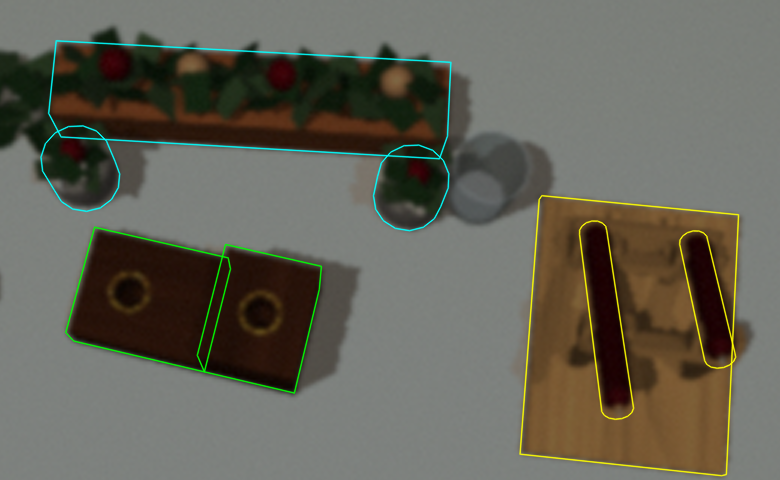

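View pics/c2.png

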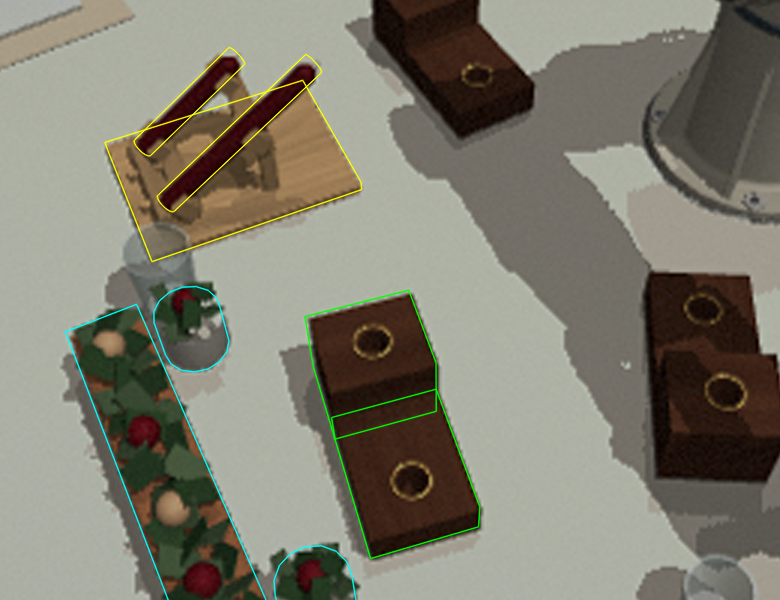

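The overlays sit on the block, trough, pots and rest. The top view's right-hand block in c1 is the one at (176,295), with the high step to the right. The long candle is left on the rest, and the short one is right. I'll write a small move planner next.

```bash
cat >> h.py <<'E'
import sys
C=np.array([.7196,.0601,-.0981]);RE=np.array([.527,-.2824,-.14])
def w(q,x,y): c,s=np.cos(q[2]),np.sin(q[2]);return [q[0]+c*x-s*y,q[1]+s*x+c*y]
def ori(yang,tilt=0,ax=0):
    "tool down, y axis at world angle yang; then tilt about horizontal axis at angle ax"
    y=np.array([np.cos(yang),np.sin(yang),0]);z=np.array([0,0,-1.]);Rm=np.column_stack([np.cross(y,z),y,z])
    return R.from_rotvec(tilt*np.array([np.cos(ax),np.sin(ax),0]))*R.from_matrix(Rm)
def plan(pos,rot=None,n=5,p0=None,r0=None):
    st=state();p0=np.array(st['tool_pos']) if p0 is None else np.array(p0);r0=R.from_quat(st['eef_rot']) if r0 is None else r0;rot=r0 if rot is None else rot
    pos=np.array(pos,float);d=(r0.inv()*rot).as_rotvec();dv=(pos-p0)/n
    print('at',np.round(p0,4),'n',n,'mm/row %.1f rad/row %.3f'%(1e3*np.linalg.norm(dv),np.linalg.norm(d)/n),'twist',np.round(d/n,4))
    for i in range(n): print('  ',np.round((r0*R.from_rotvec(d*i/n)).inv().apply(dv),4).tolist())
    return pos,rot
E
python3 - <<'E'
from h import *
r=ori(C[2])
a=plan([.30,.30,.21],r,10)
b=plan(w(C,-.165,.20)+[.13],r,5,*a)
print(w(C,-.165,.115))
E
```

```text
at [0.1762 0.5997 0.2146] n 10 mm/row 32.4 rad/row 0.138 twist [ 0.     -0.      0.1383]
   [-0.0203, -0.0253, 0.0005]
   [-0.0236, -0.0222, 0.0005]
   [-0.0265, -0.0188, 0.0005]
   [-0.0288, -0.0149, 0.0005]
   [-0.0306, -0.0108, 0.0005]
   [-0.0318, -0.0065, 0.0005]
   [-0.0324, -0.0021, 0.0005]
   [-0.0323, 0.0024, 0.0005]
   [-0.0317, 0.0069, 0.0005]
   [-0.0304, 0.0112, 0.0005]
at [0.3  0.3  0.21] n 5 mm/row 57.5 rad/row 0.000 twist [0. 0. 0.]
   [0.0005, 0.0552, 0.016]
   [0.0005, 0.0552, 0.016]
   [0.0005, 0.0552, 0.016]
   [0.0005, 0.0552, 0.016]
   [0.0005, 0.0552, 0.016]
[np.float64(0.5666567252210283), np.float64(0.19070763645317207)]
```

```bash
python3 -m handwheel '[{"grip":0.04,"linear":[-0.0203,-0.0253,0.0005],"twist":[0,0,0.1383]},{"grip":0.04,"linear":[-0.0236,-0.0222,0.0005],"twist":[0,0,0.1383]},{"grip":0.04,"linear":[-0.0265,-0.0188,0.0005],"twist":[0,0,0.1383]},{"grip":0.04,"linear":[-0.0288,-0.0149,0.0005],"twist":[0,0,0.1383]},{"grip":0.04,"linear":[-0.0306,-0.0108,0.0005],"twist":[0,0,0.1383]}]' 20
python3 -m handwheel '[{"grip":0.04,"linear":[-0.0318,-0.0065,0.0005],"twist":[0,0,0.1383]},{"grip":0.04,"linear":[-0.0324,-0.0021,0.0005],"twist":[0,0,0.1383]},{"grip":0.04,"linear":[-0.0323,0.0024,0.0005],"twist":[0,0,0.1383]},{"grip":0.04,"linear":[-0.0317,0.0069,0.0005],"twist":[0,0,0.1383]},{"grip":0.04,"linear":[-0.0304,0.0112,0.0005],"twist":[0,0,0.1383]}]'
python3 - <<'E'
from h import *
st=state();print(st['q'],R.from_quat(st['eef_rot']).as_matrix()[:,1])
r=ori(C[2])
plan(w(C,-.165,.20)+[.13],r,5)
E
```

```text
time_s: 2.33
tool_pos: [0.2385, 0.4488, 0.2122]
eef_rot: [0.471, 0.882, 0.0, 0.0]
force: [0.4, 0.3, -0.9]
width: 0.481
finger_force: 0.0
time_s: 2.95
tool_pos: [0.3004, 0.299, 0.2097]
eef_rot: [0.742, 0.67, 0.0, -0.0]
force: [-0.4, 0.7, 0.8]
width: 0.435
finger_force: 0.0
[ 7.79485982e-01  3.69200078e-02  2.04440554e+00 -2.15333061e-05
  1.05975122e+00  8.81870414e-01] [ 9.94764302e-01 -1.02195239e-01  3.42452815e-04]
at [0.3004 0.299  0.2097] n 5 mm/row 57.4 rad/row 0.001 twist [ 0.0001 -0.0001 -0.0009]
   [0.0009, 0.0551, 0.016]
   [0.0008, 0.0551, 0.016]
   [0.0008, 0.0551, 0.016]
   [0.0008, 0.0551, 0.016]
   [0.0007, 0.0551, 0.016]
```

```bash
python3 -m handwheel '[{"grip":0.04,"linear":[0.0008,0.0551,0.016],"twist":[0,0,0]},{"grip":0.04,"linear":[0.0008,0.0551,0.016],"twist":[0,0,0]},{"grip":0.04,"linear":[0.0008,0.0551,0.016],"twist":[0,0,0]},{"grip":0.04,"linear":[0.0008,0.0551,0.016],"twist":[0,0,0]},{"grip":0.04,"linear":[0.0008,0.0551,0.016],"twist":[0,0,0]}]'
python3 -m handwheel '[{"grip":0.04,"linear":[0,0,0.055],"twist":[0,0,0]},{"grip":0.04,"linear":[0,0,0.055],"twist":[0,0,0]},{"grip":0.04,"linear":[-0.015,0,0],"twist":[0,0,0]},{"grip":0.04,"linear":[-0.015,0,0],"twist":[0,0,0]},{"grip":0.04,"linear":[-0.010,0,0],"twist":[0,0,0]}]'
python3 -m handwheel '[{"grip":0.04,"linear":[-0.009,0,0],"twist":[0,0,0]},{"grip":0.04,"linear":[-0.009,0,0],"twist":[0,0,0]},{"grip":0.04,"linear":[-0.009,0,0],"twist":[0,0,0]},{"grip":0.04,"linear":[-0.009,0,0],"twist":[0,0,0]},{"grip":0.04,"linear":[-0.009,0,0],"twist":[0,0,0]}]'
python3 - <<'E'
from h import *
t=get_image('top');save(t,'t1.png');ct=cam(t);m=pick(t,'block',(300,170));print(m.sum(),fit([(ct,m)],BLOCK,[.55,.08,-.15]))
s=get_image('scene');cs=cam(s);m=pick(s,'block',(290,235));print(m.sum(),fit([(cs,m)],BLOCK,[.55,.08,-.15]),'want y0 yaw -.098', w(C,-.165,0))
E
```

```text
time_s: 3.58
tool_pos: [0.5766, 0.2766, 0.129]
eef_rot: [0.741, 0.672, 0.0, 0.0]
force: [-0.5, 1.0, 0.4]
width: 0.437
finger_force: 0.0
time_s: 4.2
tool_pos: [0.5722, 0.2364, 0.0222]
eef_rot: [0.741, 0.671, 0.002, 0.001]
force: [-0.5, 0.8, -0.4]
width: 0.433
finger_force: 0.0
time_s: 4.82
tool_pos: [0.5681, 0.1936, 0.022]
eef_rot: [0.741, 0.671, 0.003, 0.0]
force: [-0.6, 6.2, 6.2]
width: 0.431
finger_force: 3.7
2485.0 (array([ 0.56418905,  0.07298869, -0.19557499]), np.float64(0.7689933776855469))
1395.0 (array([ 0.57181563,  0.07419575, -0.24869018]), np.float64(0.4545269012451172)) want y0 yaw -.098 [np.float64(0.5553933113088642), np.float64(0.07626055039571375)]
```

```bash
python3 -m handwheel '[{"grip":0.04,"linear":[0.02,0,0],"twist":[0,0,0]},{"grip":0.04,"linear":[0.03,0,-0.05],"twist":[0,0,0]},{"grip":0.04,"linear":[0,-0.03,-0.06],"twist":[0,0,0]},{"grip":0.0919,"linear":[0,-0.06,0],"twist":[0,0,0]},{"grip":0.0919,"linear":[0,-0.06,0],"twist":[0,0,0]}]'
python3 - <<'E'
from h import *
t=get_image('top');save(t,'t2.png');ct=cam(t);m=pick(t,'block',(300,170));print(m.sum(),fit([(ct,m)],BLOCK,[.55,.08,-.15]))
s=get_image('scene');cs=cam(s);m2=pick(s,'block',(290,235));print(m2.sum(),fit([(cs,m2)],BLOCK,[.55,.08,-.15]),fit([(cs,m2),(ct,m)],BLOCK,[.55,.08,-.15]),'want y0 yaw -.098', w(C,-.165,0))
a=plan(w(C,-.29,0)+[.13],ori(C[2]-np.pi/2),10)
E
```

```text
time_s: 5.65
tool_pos: [0.4226, 0.2576, 0.126]
eef_rot: [0.741, 0.672, 0.001, 0.0]
force: [-1.4, 0.9, -0.2]
width: 0.627
finger_force: 0.0
3242.0 (array([ 0.56513452,  0.07248273, -0.1767294 ]), np.float64(0.9653773307800293))
2999.0 (array([ 0.56572394,  0.07571755, -0.18323815]), np.float64(0.9598716497421265)) (array([ 0.56540495,  0.07384751, -0.18287535]), np.float64(0.9580085277557373)) want y0 yaw -.098 [np.float64(0.5553933113088642), np.float64(0.07626055039571375)]
at [0.4232 0.2576 0.1258] n 10 mm/row 16.9 rad/row 0.157 twist [ 0.     -0.      0.1573]
   [-0.0168, 0.0024, -0.0004]
   [-0.0162, 0.005, -0.0004]
   [-0.0152, 0.0075, -0.0004]
   [-0.0138, 0.0097, -0.0004]
   [-0.0121, 0.0118, -0.0004]
   [-0.0101, 0.0136, -0.0004]
   [-0.0079, 0.015, -0.0004]
   [-0.0055, 0.016, -0.0004]
   [-0.0029, 0.0167, -0.0004]
   [-0.0002, 0.0169, -0.0004]
```

View pics/t2.png

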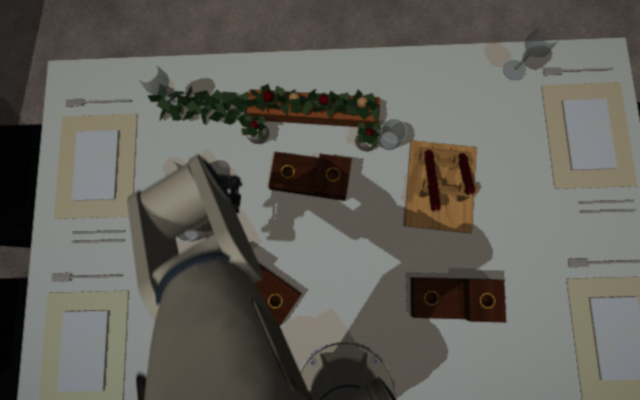

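```bash
python3 -m handwheel '[{"grip":0.0919,"linear":[-0.0168,0.0024,0],"twist":[0,0,0.1573]},{"grip":0.0919,"linear":[-0.0162,0.005,0],"twist":[0,0,0.1573]},{"grip":0.0919,"linear":[-0.0152,0.0075,0],"twist":[0,0,0.1573]},{"grip":0.0919,"linear":[-0.0138,0.0097,0],"twist":[0,0,0.1573]},{"grip":0.0919,"linear":[-0.0121,0.0118,0],"twist":[0,0,0.1573]}]'
python3 -m handwheel '[{"grip":0.0919,"linear":[-0.0101,0.0136,0],"twist":[0,0,0.1573]},{"grip":0.0919,"linear":[-0.0079,0.015,0],"twist":[0,0,0.1573]},{"grip":0.0919,"linear":[-0.0055,0.016,0],"twist":[0,0,0.1573]},{"grip":0.0919,"linear":[-0.0029,0.0167,0],"twist":[0,0,0.1573]},{"grip":0.0919,"linear":[-0.0002,0.0269,0],"twist":[0,0,0.1573]}]'
python3 -m handwheel '[{"grip":0.0919,"linear":[0,0,0.05],"twist":[0,0,0]},{"grip":0.0919,"linear":[0,0,0.052],"twist":[0,0,0]},{"grip":0.0919,"linear":[0.025,0,0],"twist":[0,0,0]},{"grip":0.0919,"linear":[0.025,0,0],"twist":[0,0,0]},{"grip":0.0919,"linear":[0.012,0,0],"twist":[0,0,0]}]'
python3 - <<'E'
from h import *
st=state();p=st['tool_pos'];r=R.from_quat(st['eef_rot']).as_matrix();print(r[:,1],np.arctan2(r[1,1],r[0,1])-C[2])
d=p[:2]-C[:2];c,s=np.cos(C[2]),np.sin(C[2]);print("x' y'",c*d[0]+s*d[1],-s*d[0]+c*d[1],p[2])
E
```

```text
time_s: 6.48
tool_pos: [0.4294, 0.1719, 0.1256]
eef_rot: [0.943, 0.334, 0.0, 0.0]
force: [0.3, -0.2, 0.1]
width: 0.998
finger_force: 0.0
time_s: 7.1
tool_pos: [0.4339, 0.0771, 0.1256]
eef_rot: [0.999, -0.053, 0.0, -0.0]
force: [-0.1, 0.7, 0.9]
width: 1.003
finger_force: 0.0
time_s: 7.72
tool_pos: [0.4962, 0.0711, 0.0231]
eef_rot: [0.999, -0.05, 0.0, -0.0]
force: [-7.8, -2.0, 2.3]
width: 1.001
finger_force: 3.2
[-1.00711860e-01 -9.94915634e-01 -5.21753485e-05] -1.5735792196837293
x' y' -0.22341687039780775 -0.010908590566755173 0.023124852213000226
```

```bash
python3 -m handwheel '[{"grip":0.0919,"linear":[0.0125,0,0],"twist":[0,0,0]},{"grip":0.0919,"linear":[0.0125,0,0],"twist":[0,0,0]},{"grip":0.0919,"linear":[0.0125,0,0],"twist":[0,0,0]},{"grip":0.0919,"linear":[0.0125,0,0],"twist":[0,0,0]},{"grip":0.0919,"linear":[0.0125,0,0],"twist":[0,0,0]}]'
python3 -m handwheel '[{"grip":0.0919,"linear":[0.0125,0,0],"twist":[0,0,0]},{"grip":0.0919,"linear":[0.0125,0,0],"twist":[0,0,0]},{"grip":0.0919,"linear":[0.0105,0,0],"twist":[0,0,0]},{"grip":0.0919,"linear":[0.005,0,0],"twist":[0,0,0]},{"grip":0.0919,"linear":[0.002,0,0],"twist":[0,0,0]}]'
python3 - <<'E'
from h import *
p=state()['tool_pos'];d=p[:2]-C[:2];c,s=np.cos(C[2]),np.sin(C[2]);print("x' y'",c*d[0]+s*d[1],-s*d[0]+c*d[1],p[2])
t=get_image('top');save(t,'t3.png');ct=cam(t);m=pick(t,'block',(305,140));q=fit([(ct,m)],BLOCK,[.66,.065,-.1]);print(m.sum(),q)
s=get_image('scene');cs=cam(s);m2=pick(s,'block',(260,240));print(m2.sum(),fit([(cs,m2)],BLOCK,[.66,.065,-.1]))
E
```

```text
time_s: 8.35
tool_pos: [0.5566, 0.0649, 0.0234]
eef_rot: [0.999, -0.05, -0.0, 0.0]
force: [-2.0, 0.7, -1.6]
width: 0.998
finger_force: 1.3
time_s: 8.98
tool_pos: [0.5978, 0.0607, 0.0235]
eef_rot: [0.999, -0.05, -0.001, 0.0]
force: [-6.4, 0.3, 4.0]
width: 1.0
finger_force: 3.2
x' y' -0.12124506366273612 -0.01131786592443575 0.023523014824103988
2266.0 (array([ 0.66 ,  0.065, -0.1  ]), np.float64(-0.0))
2879.0 (array([ 0.66160995,  0.07143096, -0.07447722]), np.float64(0.8756683468818665))
```

```bash
python3 -m handwheel '[{"grip":0.0919,"linear":[0.003,0,0],"twist":[0,0,0]},{"grip":0.0919,"linear":[0.003,0,0],"twist":[0,0,0]},{"grip":0.0919,"linear":[0.003,0,0],"twist":[0,0,0]},{"grip":0.0919,"linear":[0.001,0,0],"twist":[0,0,0]},{"grip":0.0919,"linear":[0.001,0,0],"twist":[0,0,0]}]'
python3 -m handwheel '[{"grip":0.0919,"linear":[0.0015,0,0],"twist":[0,0,0]},{"grip":0.0919,"linear":[0.0015,0,0],"twist":[0,0,0]},{"grip":0.0919,"linear":[0.0,0,0],"twist":[0,0,0]},{"grip":0.0919,"linear":[0,0,0],"twist":[0,0,0]},{"grip":0.0919,"linear":[0,0,0],"twist":[0,0,0]}]'
```

```text
time_s: 9.8
tool_pos: [0.6055, 0.06, 0.0235]
eef_rot: [0.999, -0.051, -0.004, -0.0]
force: [-19.6, 5.2, 17.0]
width: 1.001
finger_force: 10.7
time_s: 10.42
tool_pos: [0.6054, 0.06, 0.0234]
eef_rot: [0.999, -0.051, -0.006, -0.0]
force: [-29.5, 7.5, 24.7]
width: 0.998
finger_force: 15.5
```

```bash
python3 -m handwheel '[{"grip":0.0919,"linear":[-0.01,0,0],"twist":[0,0,0]},{"grip":0.0919,"linear":[-0.05,0,0],"twist":[0,0,0]},{"grip":0.0919,"linear":[-0.05,0,-0.035],"twist":[0,0,0]},{"grip":0.0919,"linear":[-0.025,0,-0.055],"twist":[0,0,0]},{"grip":0.0919,"linear":[0,0,-0.06],"twist":[0,0,0]}]'
python3 - <<'E'
from h import *
t=get_image('top');ct=cam(t);s=get_image('scene');cs=cam(s)
m=pick(t,'block',(305,140));m2=pick(s,'block',(260,240));V=[(ct,m),(cs,m2)]
q=fit(V,BLOCK,[.66,.065,-.1]);print(m.sum(),m2.sum(),q,fit(V[1:],BLOCK,[.66,.065,-.1]),fit(V[:1],BLOCK,[.66,.065,-.1]))
im=cv2.resize(cv2.cvtColor(s['color'],cv2.COLOR_RGB2BGR),None,fx=3,fy=3,interpolation=cv2.INTER_CUBIC)
K=cs[0].copy();K[:2]*=3;outline(im,(K,cs[1],cs[2]),place(BLOCK,q[0]));cv2.imwrite('pics/c3.png',im[480:1000,480:1120])
a=plan([.50,-.27,.33],ori(RE[2]-np.pi/2),8)
E
```

```text
time_s: 11.05
tool_pos: [0.4765, 0.0729, 0.1748]
eef_rot: [0.999, -0.05, 0.0, 0.0]
force: [1.4, 0.5, 0.0]
width: 1.003
finger_force: 0.0
704.0 3020.0 (array([ 0.66914006,  0.06687502, -0.08677873]), np.float64(0.5648236274719238)) (array([ 0.66890152,  0.06789774, -0.1034086 ]), np.float64(0.9225821495056152)) (array([ 0.67254345,  0.06705623, -0.0720941 ]), np.float64(0.2141677886247635))
at [0.4798 0.073  0.1751] n 8 mm/row 47.1 rad/row 0.005 twist [-0.0002 -0.0007  0.005 ]
   [0.0069, 0.0424, -0.0194]
   [0.0071, 0.0424, -0.0194]
   [0.0073, 0.0423, -0.0194]
   [0.0075, 0.0423, -0.0194]
   [0.0077, 0.0423, -0.0194]
   [0.0079, 0.0422, -0.0194]
   [0.0081, 0.0422, -0.0194]
   [0.0083, 0.0421, -0.0194]
```

View pics/c3.png

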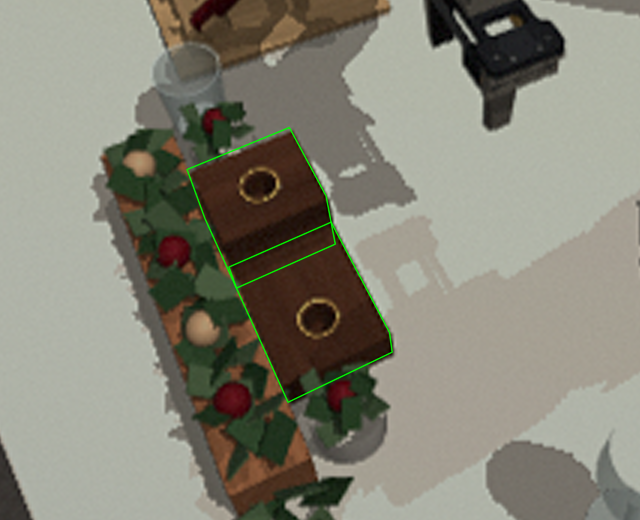

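Block is flush and square: the c3 outline fits, with the sockets at crop (262,184) and (318,317). Next, a wrist view above the rest.

```bash
python3 -m handwheel '[{"grip":0.06,"linear":[0.007,0.0424,-0.0194],"twist":[0,0,0.005]},{"grip":0.06,"linear":[0.007,0.0424,-0.0194],"twist":[0,0,0.005]},{"grip":0.06,"linear":[0.007,0.0423,-0.0194],"twist":[0,0,0.005]},{"grip":0.06,"linear":[0.0075,0.0423,-0.0194],"twist":[0,0,0.005]},{"grip":0.06,"linear":[0.0077,0.0423,-0.0194],"twist":[0,0,0.005]}]'
python3 -m handwheel '[{"grip":0.06,"linear":[0.008,0.0422,-0.0194],"twist":[0,0,0.005]},{"grip":0.06,"linear":[0.008,0.0422,-0.0194],"twist":[0,0,0.005]},{"grip":0.06,"linear":[0.008,0.0421,-0.0194],"twist":[0,0,0.005]},{"grip":0.06,"linear":[0,0,0],"twist":[0,0,0]},{"grip":0.06,"linear":[0,0,0],"twist":[0,0,0]}]'
python3 - <<'E'
from h import *
st=state();p=get_image('wrist');c=cam(p,st);save(p,'w1.png');s=get_image('scene');cs=cam(s);t=get_image('top');ct=cam(t)
print(st['tool_pos'],st['q'],'cam',-c[1].T@c[2])
for n,y,L in(('long_candle',.045,.22),('short_candle',-.045,.15)):
    foot=proj(c,place([np.array([[.085,y,.03]])+D*L/2],RE)[0])[0];print(n,'exp',foot)
    V=[]
    for pp,cc in((p,c),(s,cs),(t,ct)):
        e=proj(cc,place([np.array([[.085,y,.03]])+D*L/2],RE)[0])[0];ds=silhouettes(pp,n)
        if not ds: print('none');continue
        b=min(ds,key=lambda d:np.hypot(d['pixel'][1]-e[0],d['pixel'][0]-e[1]));V.append((cc,b['region'].astype(np.float32)))
        r=fit(V[-1:],cand(y,L),RE);print(b['score'],b['pixel'],b['region'].sum(),'foot',w(r[0],.085,y),'yaw',r[0][2],r[1])
    r=fit(V,cand(y,L),RE);print('ALL foot',w(r[0],.085,y),r[0],r[1])
E
```

```text
time_s: 11.88
tool_pos: [0.4904, -0.1432, 0.2693]
eef_rot: [0.998, -0.063, -0.001, -0.0]
force: [-0.0, 0.2, 0.4]
width: 0.651
finger_force: 0.0
time_s: 12.5
tool_pos: [0.4975, -0.2696, 0.3267]
eef_rot: [0.998, -0.07, -0.001, -0.001]
force: [-0.8, 0.8, -0.2]
width: 0.65
finger_force: 0.0
[ 0.49750508 -0.2696325   0.32670508] [-4.99550414e-01  1.73501106e-01  1.62264082e+00  3.92140911e-04
  1.34804418e+00  1.21200423e+00] cam [ 0.57464272 -0.28166692  0.49704176]
long_candle exp [294.6044555  149.19486683]
0.96 [159.8, 292.3] 2769 foot [np.float64(0.6173024754053519), np.float64(-0.2492713154427756)] yaw -0.1397196292520868 0.9197977781295776
0.95 [139.7, 248.5] 413 foot [np.float64(0.6203395730715195), np.float64(-0.24867871339021463)] yaw -0.15015278136498722 0.7483202219009399
0.91 [179.9, 431.1] 633 foot [np.float64(0.6231025029016933), np.float64(-0.24988225228559424)] yaw -0.1437881894124552 0.8993871808052063
ALL foot [np.float64(0.6183556322026049), np.float64(-0.24997938376102444)] [ 0.52778846 -0.28234584 -0.14366928] 0.8476648330688477
short_candle exp [361.71370139 126.01906401]
0.76 [129.2, 360.3] 1737 foot [np.float64(0.6071178316376071), np.float64(-0.33915348286928043)] yaw -0.14947712035863028 0.8893757462501526
0.77 [136.6, 233.3] 273 foot [np.float64(0.605608404510164), np.float64(-0.33791811383935566)] yaw -0.14924113904606767 0.7662569284439087
0.71 [183.7, 469.8] 208 foot [np.float64(0.6134720253944763), np.float64(-0.3402415247469367)] yaw -0.1583306359623526 0.460317462682724
ALL foot [np.float64(0.6041686929388209), np.float64(-0.33921976702749657)] [ 0.52696941 -0.28185888 -0.152122  ] 0.6947433352470398
```

View pics/w1.png

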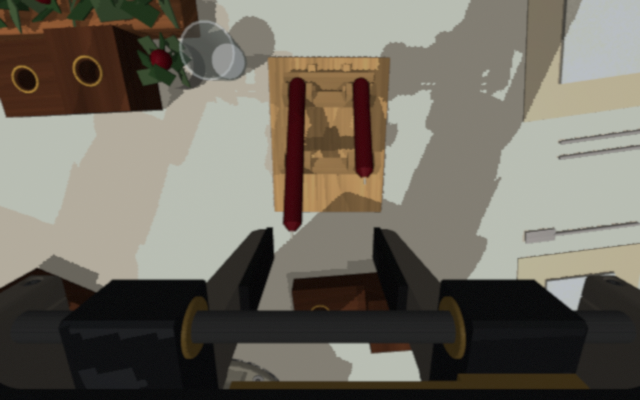

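```bash
cat >> h.py <<'E'
RE=np.array([.527,-.282,-.145]);FL=np.array([.618,-.2498,.03]);FS=np.array([.605,-.339,.03])
XR=np.array([np.cos(RE[2]),np.sin(RE[2]),0]);ZZ=np.array([0,0,1.])
DC=-.8192*XR+.5736*ZZ; NC=.5736*XR+.8192*ZZ
def tilt(th,yaw=RE[2]): return ori(yaw-np.pi/2,-np.radians(th),yaw+np.pi/2)
def tcp(foot,s,th): return foot+s*DC+.019*tilt(th).apply([0,0,1])
E
python3 - <<'E'
from h import *
g=tcp(FL,.165,55);print(g,tilt(55).apply([0,0,1]))
a=plan(g+.09*NC,tilt(55),7);print(NC*.09)
plan(g,None,5,*a)
E
```

```text
[ 0.49965103 -0.23251811  0.11374605] [ 0.81055579 -0.11836127 -0.57357644]
at [ 0.498  -0.2697  0.3287] n 7 mm/row 22.0 rad/row 0.137 twist [-0.0004  0.1371  0.0007]
   [0.0069, -0.0053, 0.0202]
   [0.004, -0.0053, 0.0209]
   [0.0011, -0.0053, 0.0213]
   [-0.0018, -0.0053, 0.0212]
   [-0.0047, -0.0053, 0.0208]
   [-0.0075, -0.0053, 0.02]
   [-0.0101, -0.0053, 0.0187]
[ 0.05108225 -0.00745928  0.073728  ]
at [ 0.5507 -0.24    0.1875] n 5 mm/row 18.0 rad/row 0.000 twist [0. 0. 0.]
   [-0.018, -0.0, 0.0]
   [-0.018, -0.0, 0.0]
   [-0.018, -0.0, 0.0]
   [-0.018, -0.0, 0.0]
   [-0.018, -0.0, 0.0]
```

```bash
python3 -m handwheel '[{"grip":0.06,"linear":[0.0069,-0.0053,0.0202],"twist":[0,0.1371,0]},{"grip":0.06,"linear":[0.004,-0.0053,0.0209],"twist":[0,0.1371,0]},{"grip":0.06,"linear":[0.0011,-0.0053,0.0213],"twist":[0,0.1371,0]},{"grip":0.06,"linear":[-0.0018,-0.0053,0.0212],"twist":[0,0.1371,0]},{"grip":0.06,"linear":[-0.0047,-0.0053,0.0208],"twist":[0,0.1371,0]}]'
python3 -m handwheel '[{"grip":0.06,"linear":[-0.0075,-0.0053,0.02],"twist":[0,0.1371,0]},{"grip":0.06,"linear":[-0.0101,-0.0053,0.0187],"twist":[0,0.1371,0]},{"grip":0.06,"linear":[0,0,0],"twist":[0,0,0]},{"grip":0.06,"linear":[0,0,0],"twist":[0,0,0]},{"grip":0.06,"linear":[0,0,0],"twist":[0,0,0]}]'
python3 - <<'E'
from h import *
print(state()['q']);plan(tcp(FL,.165,55)+.02*NC,tilt(55),5)
st=state();p=get_image('wrist');c=cam(p,st)
for n,y,L in(('long_candle',.045,.22),):
    e=proj(c,place([np.array([[.085,y,.03]])+D*L/2],RE)[0])[0]
    for d in silhouettes(p,n)[:2]:
        V=[(c,d['region'].astype(np.float32))];r=fit(V,cand(y,L),RE);print(d['score'],d['pixel'],e,w(r[0],.085,y),r)
E
```

```text
time_s: 13.58
tool_pos: [0.5356, -0.2448, 0.2348]
eef_rot: [0.946, -0.062, 0.317, 0.015]
force: [1.8, 2.1, 0.8]
width: 0.652
finger_force: 0.0
time_s: 14.2
tool_pos: [0.5495, -0.2257, 0.2207]
eef_rot: [0.926, -0.049, 0.373, -0.004]
force: [-0.8, 0.5, 0.4]
width: 0.654
finger_force: 0.0
[-0.62442163  0.0851302   2.23642824  1.23449744  0.41450939 -0.01469041]
at [ 0.5495 -0.2257  0.2207] n 5 mm/row 19.8 rad/row 0.042 twist [-0.0143  0.0395  0.0007]
   [-0.0179, 0.0032, 0.0078]
   [-0.0182, 0.0031, 0.0071]
   [-0.0184, 0.003, 0.0065]
   [-0.0187, 0.0029, 0.0058]
   [-0.0189, 0.0028, 0.0051]
0.94 [300.8, 342.1] [341.28382021 306.98188896] [np.float64(0.6137030714594643), np.float64(-0.24906758373305)] (array([ 0.52323778, -0.28171773, -0.14053518]), np.float64(0.628345787525177))
```

```bash
python3 - <<'E'
from h import *
g=tcp(FL,.163,30);a=plan(g+.06*NC,tilt(30),5);plan(g,None,4,*a);print(g)
E
```

```text
at [ 0.5494 -0.2256  0.2205] n 5 mm/row 13.7 rad/row 0.050 twist [-0.0138 -0.0478  0.0037]
   [-0.0116, 0.0032, 0.0066]
   [-0.0112, 0.0031, 0.0072]
   [-0.0108, 0.0031, 0.0077]
   [-0.0105, 0.003, 0.0083]
   [-0.01, 0.0029, 0.0088]
at [ 0.5293 -0.2369  0.1562] n 4 mm/row 15.0 rad/row 0.000 twist [0. 0. 0.]
   [-0.0136, -0.0, 0.0063]
   [-0.0136, -0.0, 0.0063]
   [-0.0136, -0.0, 0.0063]
   [-0.0136, -0.0, 0.0063]
[ 0.49527198 -0.23187866  0.10704232]
```

```bash
python3 -m handwheel '[{"grip":0.06,"linear":[-0.0116,0.0032,0.0066],"twist":[-0.0138,-0.0478,0.0037]},{"grip":0.06,"linear":[-0.0112,0.0031,0.0072],"twist":[-0.0138,-0.0478,0.0037]},{"grip":0.06,"linear":[-0.0108,0.0031,0.0077],"twist":[-0.0138,-0.0478,0.0037]},{"grip":0.06,"linear":[-0.0105,0.003,0.0083],"twist":[-0.0138,-0.0478,0.0037]},{"grip":0.06,"linear":[-0.01,0.0029,0.0088],"twist":[-0.0138,-0.0478,0.0037]}]'
python3 - <<'E'
from h import *
print(state()['q']);plan(tcp(FL,.163,30)+.02*NC,tilt(30),5)
st=state();p=get_image('wrist');c=cam(p,st);save(p,'w2.png')
d=silhouettes(p,'long_candle')[0];V=[(c,d['region'].astype(np.float32))];print(d['score'],d['pixel'],fit(V,cand(.045,.22),RE))
A=proj(c,np.array([FL+s*DC for s in(.16,.18,.2)]));m=d['region']
for u,v in A: 
    xs=np.where(m[int(round(min(v,399)))])[0];print(u,v,xs.min() if len(xs) else None,xs.max() if len(xs) else None)
E
```

```text
time_s: 14.92
tool_pos: [0.5291, -0.237, 0.1556]
eef_rot: [0.964, -0.07, 0.257, 0.019]
force: [-0.3, -0.6, -0.2]
width: 0.653
finger_force: 0.0
[-0.5437113   0.17114538  2.17157699  0.57107856  0.36518667  0.68057462]
at [ 0.5291 -0.237   0.1556] n 5 mm/row 7.9 rad/row 0.000 twist [ 0.0001  0.0003 -0.0001]
   [-0.0071, -0.0, 0.0033]
   [-0.0071, -0.0, 0.0033]
   [-0.0071, -0.0, 0.0033]
   [-0.0071, -0.0, 0.0033]
   [-0.0071, -0.0, 0.0033]
0.94 [271.0, 322.0] (array([ 0.52492047, -0.28199495, -0.14561838]), np.float64(0.7209221124649048))
321.16581611522446 307.5493978428801 305 338
321.0629024509882 336.97531233865715 None None
320.94258407364237 371.3777244024306 302 342
```

```bash
python3 -m handwheel '[{"grip":0.06,"linear":[-0.0136,0,0.0063],"twist":[0,0,0]},{"grip":0.06,"linear":[-0.0136,0,0.0063],"twist":[0,0,0]},{"grip":0.06,"linear":[-0.0136,0,0.0063],"twist":[0,0,0]},{"grip":0.06,"linear":[-0.0136,0,0.0063],"twist":[0,0,0]},{"grip":0.06,"linear":[0,0,0],"twist":[0,0,0]}]'
python3 - <<'E'
from h import *
st=state();print(st['q']);plan(tcp(FL,.163,30),tilt(30),1)
print('candle in tool',[R.from_quat(st['eef_rot']).inv().apply(FL+s*DC-st['tool_pos']) for s in (.143,.163,.22)])
E
```

```text
time_s: 15.65
tool_pos: [0.494, -0.2313, 0.1061]
eef_rot: [0.963, -0.071, 0.258, 0.018]
force: [0.4, 0.2, 0.4]
width: 0.653
finger_force: 0.0
[-0.58041662  0.22563011  2.27087202  0.92310892  0.26823616  0.2835237 ]
at [ 0.494  -0.2313  0.1061] n 1 mm/row 1.6 rad/row 0.002 twist [-0.001   0.0012 -0.0015]
   [0.0016, 0.0003, -0.0002]
candle in tool [array([ 0.01003817,  0.00033121, -0.00106053]), array([ 0.0015637 ,  0.00032622, -0.01917753]), array([-0.02258856,  0.000312  , -0.07081096])]
```

```bash
python3 -m handwheel '[{"grip":0.015,"linear":[0,0,0],"twist":[0,0,0]},{"grip":0.015,"linear":[0,0,0],"twist":[0,0,0]},{"grip":0.015,"linear":[0,0,0],"twist":[0,0,0]},{"grip":0.015,"linear":[0,0,0],"twist":[0,0,0]},{"grip":0.015,"linear":[0,0,0],"twist":[0,0,0]}]' 30
python3 -m handwheel '[{"grip":0.015,"linear":[0.0091,0,-0.0042],"twist":[0,0,0]},{"grip":0.015,"linear":[0.0136,0,-0.0063],"twist":[0,0,0]},{"grip":0.015,"linear":[0.0136,0,-0.0063],"twist":[0,0,0]},{"grip":0.015,"linear":[0.0136,0,-0.0063],"twist":[0,0,0]},{"grip":0.015,"linear":[0.0136,0,-0.0063],"twist":[0,0,0]}]'
python3 - <<'E'
from h import *
st=state();p=get_image('wrist');s=get_image('scene');t=get_image('top');print(st['q'])
# fit candle pose in tool frame: foot offset along (s), angle phi about tool y, lateral
r0=R.from_quat(st['eef_rot']);p0=np.array(st['tool_pos'])
def cp(q):
    g=np.array([q[0],0,-.019]);d=np.array([-np.sin(q[1]),0,-np.cos(q[1])]);return p0+r0.apply(g-q[2]*d),r0.apply(d)
V=[]
for pp in(p,s,t):
    ds=silhouettes(pp,'long_candle');c=cam(pp,st);
    e=proj(c,sum(cp([0,.436,.163])[0:1])+.11*cp([0,.436,.163])[1])[0]
    if ds:
        b=min(ds,key=lambda d:np.hypot(d['pixel'][1]-e[0],d['pixel'][0]-e[1]));print(e,b['pixel'],b['region'].sum());V.append((c,b['region'].astype(np.float32)))
def f(q):
    f0,d=cp(q);o=0
    for c,M in V: r=rend(c,[cyl(f0,d,.012,.22)]);o-=np.minimum(r,M).sum()/np.maximum(r,M).sum()
    return o
r=minimize(f,[0,.436,.163],method='Nelder-Mead',options=dict(initial_simplex=[[0,.436,.163],[.01,.436,.163],[0,.5,.163],[0,.436,.175]],xatol=1e-4));print(r.x,r.fun/len(V))
E
```

```text
time_s: 16.27
tool_pos: [0.495, -0.2316, 0.1067]
eef_rot: [0.963, -0.07, 0.258, 0.018]
force: [-0.0, -0.3, 1.9]
width: 0.254
finger_force: 30.0
time_s: 16.9
tool_pos: [0.5345, -0.2373, 0.1637]
eef_rot: [0.964, -0.07, 0.257, 0.018]
force: [-0.8, -0.3, -0.5]
width: 0.257
finger_force: 30.0
[-0.53873306  0.16415148  2.15520773  0.53826257  0.38423217  0.72001127]
[321.42591063 193.82835758] [242.5, 320.3] 8215
[437.94052912 157.91025587] [146.6, 439.2] 414
[0.01028559 0.39276643 0.16083691] -0.6368253231048584
```

```bash
cat >> h.py <<'E'
BQ=np.array([.669,.067,-.10])
def up(q,x,y,zfoot,s,th,yaw): return np.array(w(q,x,y)+[zfoot+s])+.019*tilt(th,yaw).apply([0,0,1])
E
python3 - <<'E'
from h import *
st=state();p0=st['tool_pos'];r0=R.from_quat(st['eef_rot'])
a=plan(p0+[0,0,.12],None,3)
b=plan(up(BQ,0,-.0625,.165,.163,-25,-.1),tilt(-25,-.1),12,p0+[0,0,.12],r0);print(b[0])
E
```

```text
at [ 0.5338 -0.237   0.1627] n 3 mm/row 40.0 rad/row 0.000 twist [0. 0. 0.]
   [0.0199, -0.0001, -0.0347]
   [0.0199, -0.0001, -0.0347]
   [0.0199, -0.0001, -0.0347]
at [ 0.5338 -0.237   0.2827] n 12 mm/row 22.7 rad/row 0.080 twist [ 0.     -0.0798 -0.0039]
   [0.0073, -0.0215, 0.0015]
   [0.0074, -0.0214, 0.0009]
   [0.0076, -0.0214, 0.0003]
   [0.0077, -0.0214, -0.0003]
   [0.0077, -0.0213, -0.0009]
   [0.0077, -0.0213, -0.0015]
   [0.0076, -0.0213, -0.0021]
   [0.0075, -0.0213, -0.0027]
   [0.0074, -0.0212, -0.0033]
   [0.0072, -0.0212, -0.0039]
   [0.0069, -0.0212, -0.0045]
   [0.0066, -0.0211, -0.005]
[0.65477078 0.00561388 0.31078015]
```

```bash
python3 -m handwheel '[{"grip":0.015,"linear":[0.0199,0,-0.0347],"twist":[0,0,0]},{"grip":0.015,"linear":[0.0199,0,-0.0347],"twist":[0,0,0]},{"grip":0.015,"linear":[0.0199,0,-0.0347],"twist":[0,0,0]},{"grip":0.015,"linear":[0.0073,-0.0215,0.0015],"twist":[0,-0.0798,-0.0039]},{"grip":0.015,"linear":[0.0074,-0.0214,0.0009],"twist":[0,-0.0798,-0.0039]}]'
python3 -m handwheel '[{"grip":0.015,"linear":[0.0076,-0.0214,0.0003],"twist":[0,-0.0798,-0.0039]},{"grip":0.015,"linear":[0.0077,-0.0214,-0.0003],"twist":[0,-0.0798,-0.0039]},{"grip":0.015,"linear":[0.0077,-0.0213,-0.0009],"twist":[0,-0.0798,-0.0039]},{"grip":0.015,"linear":[0.0077,-0.0213,-0.0015],"twist":[0,-0.0798,-0.0039]},{"grip":0.015,"linear":[0.0076,-0.0213,-0.0021],"twist":[0,-0.0798,-0.0039]}]'
python3 -m handwheel '[{"grip":0.015,"linear":[0.0075,-0.0213,-0.0027],"twist":[0,-0.0798,-0.0039]},{"grip":0.015,"linear":[0.0074,-0.0212,-0.0033],"twist":[0,-0.0798,-0.0039]},{"grip":0.015,"linear":[0.0072,-0.0212,-0.0039],"twist":[0,-0.0798,-0.0039]},{"grip":0.015,"linear":[0.0069,-0.0212,-0.0045],"twist":[0,-0.0798,-0.0039]},{"grip":0.015,"linear":[0.0066,-0.0211,-0.005],"twist":[0,-0.0798,-0.0039]}]'
cat >> h.py <<'E'
def held(name,L,s0,phi0,views=('wrist','scene')):
    "fit held candle: [tool x of axis at grasp depth, angle, s, tool y, angle2]"
    st=state();r0=R.from_quat(st['eef_rot']);p0=np.array(st['tool_pos'])
    def cp(q):
        d=np.array([-np.sin(q[1]),np.sin(q[4]),-np.cos(q[1])]);d/=np.linalg.norm(d);return p0+r0.apply(np.array([q[0],q[3],-.019])-q[2]*d),r0.apply(d)
    V=[];q0=np.array([0,phi0,s0,0,0]);f0,d0=cp(q0);pics=[]
    for n in views:
        pp=get_image(n);c=cam(pp,st);ds=silhouettes(pp,name);e=proj(c,f0+d0*L/2)[0];pics.append((pp,c))
        for b in sorted(ds,key=lambda d:np.hypot(d['pixel'][1]-e[0],d['pixel'][0]-e[1]))[:1]:
            print(n,'exp',e[::-1].round(),b['pixel'],b['region'].sum())
            if np.hypot(*(e[::-1]-b['pixel']))<50: V.append((n,c,b['region'].astype(np.float32)))
    def f(q):
        g,d=cp(q);o=0
        for n,c,M in V:
            r=rend(c,[cyl(g,d,.012,L)]);
            o-=np.minimum(r,M).sum()/np.maximum(r,M).sum()
        return o+.2*(q[3]/.01)**2+.2*(q[4]/.2)**2
    r=minimize(f,q0,method='Nelder-Mead',options=dict(initial_simplex=[q0]+[q0+np.eye(5)[i]*k for i,k in enumerate((.008,.08,.01,.003,.03))],xatol=1e-4,maxiter=400))
    g,d=cp(r.x);print('fit',r.x.round(4),-r.fun/max(1,len(V)),'foot',g.round(4),'dir',d.round(3));return g,d,pics,r.x
E
python3 - <<'E'
from h import *
print(state()['q'],state()['tool_pos'],up(BQ,0,-.0625,.165,.163,-25,-.1))
g,d,pics,q=held('long_candle',.22,.163,.436)
for i,(p,c) in enumerate(pics):
    save(p,'h%d.png'%i);print([(x['score'],x['pixel']) for x in find_in(p,'high_socket')[:3]],'exp',proj(c,np.array(w(BQ,0,-.0625)+[.085])))
a=cv2.imread('pics/h0.png');b=cv2.imread('pics/h1.png');cv2.imwrite('pics/c4.png',np.vstack([a,b])[:, :][:800:1][::1] if 0 else cv2.resize(np.hstack([a,b]),(800,250)))
E
```

```text
time_s: 17.82
tool_pos: [0.5539, -0.1969, 0.2885]
eef_rot: [0.981, -0.068, 0.179, 0.014]
force: [-0.1, -0.0, -1.3]
width: 0.253
finger_force: 30.0
time_s: 18.45
tool_pos: [0.6048, -0.0951, 0.2993]
eef_rot: [0.998, -0.059, -0.02, 0.001]
force: [0.6, -0.1, -1.4]
width: 0.25
finger_force: 30.0
time_s: 19.08
tool_pos: [0.6555, 0.0058, 0.3108]
eef_rot: [0.975, -0.049, -0.217, -0.011]
force: [0.4, -0.1, -1.0]
width: 0.255
finger_force: 30.0
[-0.01334894  0.6094803   1.09451259  0.03816793  1.87442238  1.66029002] [0.65547835 0.00583768 0.31078159] [0.65477078 0.00561388 0.31078015]
wrist exp [193. 321.] [240.5, 321.9] 8543
scene exp [175. 232.] [183.5, 233.6] 447
fit [ 0.0016  0.4378  0.1667  0.0007 -0.002 ] 0.6724086669260875 foot [0.6647 0.0039 0.1606] dir [0.001 0.002 1.   ]
[(0.95, [265.3, 490.6]), (0.76, [71.5, 280.8]), (0.74, [252.9, 224.5])] exp [[322.17762074  86.08779892]]
[(0.75, [228.0, 406.1]), (0.74, [115.5, 319.6]), (0.6, [245.8, 257.7])] exp [[245.32604427 220.41302967]]
```

View pics/c4.png

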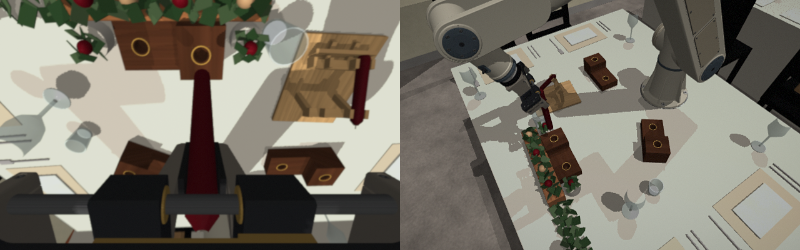

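```bash
python3 - <<'E'
from h import *
st=state();c=cam(get_image('wrist'),st)
im=cv2.imread('pics/h0.png');hsv=cv2.cvtColor(im,cv2.COLOR_BGR2HSV)
for n,y,z in(('high',-.0625,.085),('low',.06,.04)):
    e=proj(c,np.array(w(BQ,0,y)+[z]))[0];u,v=e.round().astype(int)
    # dark hole centroid and brass pixels
    sub=hsv[v-28:v+28,u-28:u+28];b=(sub[...,2]>75)&(sub[...,1]>90)&(sub[...,0]>14)&(sub[...,0]<32)
    ys,xs=np.nonzero(b);print(n,e,b.sum())
    if b.sum()>15:
        el=cv2.fitEllipse(np.column_stack([xs,ys]).astype(np.float32)+[u-28,v-28]) if 0 else cv2.fitEllipse((np.column_stack([xs+u-28,ys+v-28])).astype(np.float32));print(el,onz(c,el[0],z),w(BQ,0,y))
im=cv2.resize(im[30:240,180:460],None,fx=2.8,fy=2.8,interpolation=cv2.INTER_CUBIC);cv2.imwrite('pics/c5.png',im)
g=np.array([.6647,.0039,.1606]);print('foot px',proj(c,g+np.array([[0,0,0]])))
E
```

```text
high [320.82122225  86.26221542] 399
((321.3504638671875, 88.05675506591797), (29.33852195739746, 30.011754989624023), 90.3045883178711) [0.66061933 0.00442197 0.085     ] [np.float64(0.6627604114595733), np.float64(0.00481223967012339)]
low [223.91209918  72.72079321] 345
((224.3977813720703, 74.86160278320312), (24.831558227539062, 30.36534309387207), 134.61822509765625) [0.67233951 0.12691552 0.04      ] [np.float64(0.6749900049988097), np.float64(0.12670024991668155)]
foot px [[321.28213493 114.27481754]]
```

View pics/c5.png

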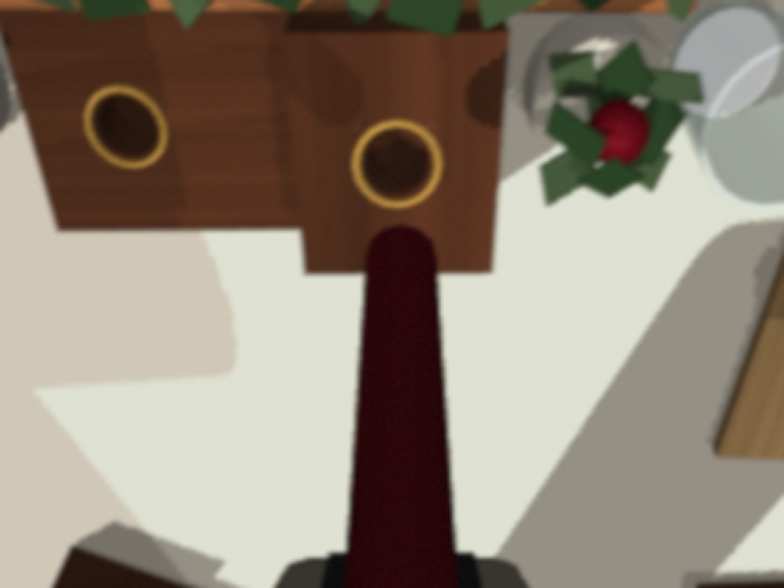

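```bash
python3 - <<'E'
from h import *
st=state();p=get_image('wrist');c=cam(p,st)
im=cv2.cvtColor(p['color'],cv2.COLOR_RGB2HSV).astype(int);rgb=p['color'].astype(int)
m=(rgb[...,0]<75)&(rgb[...,1]<14)&(rgb[...,0]>rgb[...,1]*3)
for r in range(108,124,2)  : xs=np.where(m[r,290:350])[0]+290;print(r,len(xs),xs.min() if len(xs) else 0,xs.max() if len(xs) else 0, rgb[r,323])
for x,y,s in((.6647,.0025,.163),(.6647,.0025,.167),(.661,.0025,.163)):
    f=np.array([x,y,.3276-s]);P=np.vstack([cyl(f,ZZ,.009,.001),cyl(f+[0,0,.006],ZZ,.012,.05)]);u=proj(c,P);print(x,y,s,'top row',u[:,1].min(),u[np.argmin(u[:,1])],'width',np.ptp(u[32:48,0]))
print('campos',-c[1].T@c[2])
E
```

```text
108 0 0 0 [89 51 32]
110 0 0 0 [65 29 21]
112 10 318 327 [43  9 13]
114 16 315 330 [42  4  7]
116 20 313 332 [43  5 11]
118 21 313 333 [41  5  8]
120 23 312 334 [42  4  8]
122 23 312 334 [42  6  9]
0.6647 0.0025 0.163 top row 106.59873490367256 [322.67184083 106.5987349 ] width 25.427888537854813
0.6647 0.0025 0.167 top row 104.7203560341095 [322.66677601 104.72035603] width 25.162142491845827
0.661 0.0025 0.163 top row 110.40202847800659 [323.07791373 110.40202848] width 25.215512562710785
campos [ 0.79602799 -0.01053806  0.43398965]
```

```bash
python3 - <<'E'
from h import *
p=state()['tool_pos'];plan(p+[0,.0015,-.075],None,5)
r=R.from_quat(state()['eef_rot']).inv();print(r.apply([0,0,-.01]),r.apply([.01,0,0]),r.apply([0,.01,0]))
E
```

```text
at [0.6549 0.0044 0.3123] n 5 mm/row 15.0 rad/row 0.000 twist [0. 0. 0.]
   [0.0063, -0.0003, 0.0136]
   [0.0063, -0.0003, 0.0136]
   [0.0063, -0.0003, 0.0136]
   [0.0063, -0.0003, 0.0136]
   [0.0063, -0.0003, 0.0136]
[ 4.20126577e-03 -1.03177994e-05  9.07464927e-03] [ 0.00902827 -0.0010051  -0.00418093] [-0.0009164  -0.00994936  0.00041295]
```

```bash
python3 -m handwheel '[{"grip":0.015,"linear":[0.0063,-0.0003,0.0136],"twist":[0,0,0]},{"grip":0.015,"linear":[0.0063,-0.0003,0.0136],"twist":[0,0,0]},{"grip":0.015,"linear":[0.0063,-0.0003,0.0136],"twist":[0,0,0]},{"grip":0.015,"linear":[0.0063,-0.0003,0.0136],"twist":[0,0,0]},{"grip":0.015,"linear":[0.0063,-0.0003,0.0136],"twist":[0,0,0]}]'
python3 - <<'E'
from h import *
st=state();p=get_image('wrist');c=cam(p,st);save(p,'h3.png');print(st['tool_pos'])
im=cv2.resize(p['color'][60:240,200:440,::-1],None,fx=3,fy=3,interpolation=cv2.INTER_CUBIC);cv2.imwrite('pics/c6.png',im)
E
```

```text
time_s: 20.1
tool_pos: [0.6553, 0.0065, 0.2355]
eef_rot: [0.975, -0.049, -0.216, -0.01]
force: [0.4, 0.5, -0.9]
width: 0.253
finger_force: 30.0
[0.65533564 0.00651792 0.23546589]
```

View pics/c6.png

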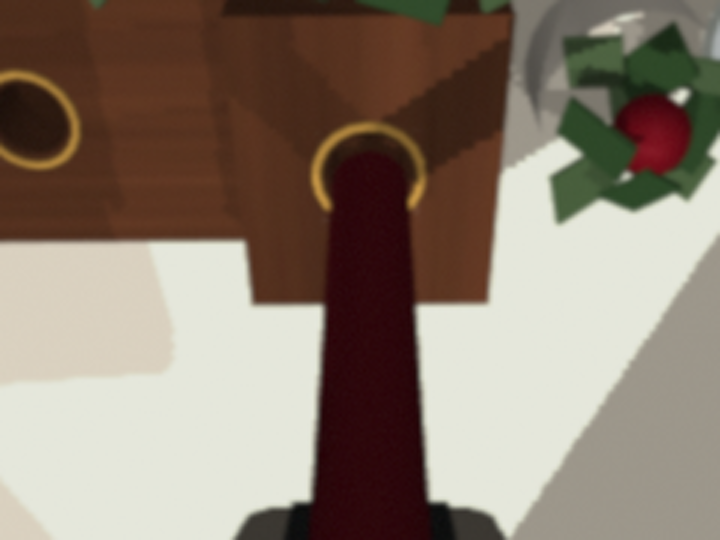

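The foot is over the ring: candle column 370 against ring centre 368 in the crop. Descending.

```bash
python3 -m handwheel '[{"grip":0.015,"linear":[0.0025,0,0.0054],"twist":[0,0,0]},{"grip":0.015,"linear":[0.0025,0,0.0054],"twist":[0,0,0]},{"grip":0.015,"linear":[0.0025,0,0.0054],"twist":[0,0,0]},{"grip":0.015,"linear":[0.0025,0,0.0054],"twist":[0,0,0]},{"grip":0.015,"linear":[0.0025,0,0.0054],"twist":[0,0,0]}]'
python3 -m handwheel '[{"grip":0.015,"linear":[0.001,0,0.0022],"twist":[0,0,0]},{"grip":0.015,"linear":[0.001,0,0.0022],"twist":[0,0,0]},{"grip":0.015,"linear":[0,0,0],"twist":[0,0,0]},{"grip":0.015,"linear":[0,0,0],"twist":[0,0,0]},{"grip":0.015,"linear":[0,0,0],"twist":[0,0,0]}]'
```

```text
time_s: 20.78
tool_pos: [0.6552, 0.0065, 0.2068]
eef_rot: [0.975, -0.049, -0.216, -0.01]
force: [-2.9, -0.2, 1.7]
width: 0.254
finger_force: 30.0
time_s: 21.4
tool_pos: [0.6553, 0.0064, 0.202]
eef_rot: [0.975, -0.049, -0.216, -0.01]
force: [-2.3, -0.0, -2.0]
width: 0.257
finger_force: 30.0
```

```bash
python3 -m handwheel '[{"grip":0.015,"linear":[0.0006,0,0.0013],"twist":[0,0,0]},{"grip":0.015,"linear":[0.0006,0,0.0013],"twist":[0,0,0]},{"grip":0.015,"linear":[0.0006,0,0.0013],"twist":[0,0,0]},{"grip":0.015,"linear":[0,0,0],"twist":[0,0,0]},{"grip":0.015,"linear":[0,0,0],"twist":[0,0,0]}]'
python3 -m handwheel '[{"grip":0.015,"linear":[0.0006,0,0.0013],"twist":[0,0,0]},{"grip":0.015,"linear":[0,0,0],"twist":[0,0,0]},{"grip":0.015,"linear":[0,0,0],"twist":[0,0,0]},{"grip":0.015,"linear":[0,0,0],"twist":[0,0,0]},{"grip":0.015,"linear":[0,0,0],"twist":[0,0,0]}]'
```

```text
time_s: 22.02
tool_pos: [0.6554, 0.0065, 0.1983]
eef_rot: [0.975, -0.049, -0.215, -0.01]
force: [-2.4, -0.1, 4.5]
width: 0.253
finger_force: 30.0
time_s: 22.65
tool_pos: [0.6555, 0.0065, 0.1983]
eef_rot: [0.975, -0.049, -0.215, -0.01]
force: [-2.7, 0.3, 11.9]
width: 0.256
finger_force: 30.0
```

```bash
python3 -m handwheel '[{"grip":0.06,"linear":[0,0,0],"twist":[0,0,0]},{"grip":0.06,"linear":[0,0,0],"twist":[0,0,0]},{"grip":0.06,"linear":[0,0,0],"twist":[0,0,0]},{"grip":0.06,"linear":[-0.0126,0,-0.0272],"twist":[0,0,0]},{"grip":0.06,"linear":[-0.019,0,-0.041],"twist":[0,0,0]}]'
python3 -m handwheel '[{"grip":0.06,"linear":[-0.019,0,-0.041],"twist":[0,0,0]},{"grip":0.06,"linear":[-0.0126,0,-0.0272],"twist":[0,0,0]},{"grip":0.06,"linear":[0,0,0],"twist":[0,0,0]},{"grip":0.06,"linear":[0,0,0],"twist":[0,0,0]},{"grip":0.06,"linear":[0,0,0],"twist":[0,0,0]}]'
python3 - <<'E'
from h import *
s=get_image('scene');cs=cam(s);save(s,'s4.png')
ds=silhouettes(s,'long_candle');e=proj(cs,[.661,.005,.16])[0]
b=min(ds,key=lambda d:np.hypot(d['pixel'][1]-e[0],d['pixel'][0]-e[1]));print(e,b['pixel'],b['region'].sum())
M=b['region'].astype(np.float32)
def f(q):
    d=np.array([q[2],q[3],1]);d/=np.linalg.norm(d);r=rend(cs,[cyl(np.array([q[0],q[1],.085])+.001*d,d,.012,.187)]);return -np.minimum(r,M).sum()/np.maximum(r,M).sum()
q0=np.array([.661,.005,0,0]);r=minimize(f,q0,method='Nelder-Mead',options=dict(initial_simplex=[q0]+[q0+np.eye(4)[i]*k for i,k in enumerate((.004,.004,.04,.04))]));print(r.x,r.fun)
m2=pick(s,'block',(260,240));print(fit([(cs,np.maximum(m2,M))],BLOCK+[cyl(np.array([0,-.0625,.085]),ZZ,.012,.188)],BQ))
g=tcp(FS,.08,20);a=plan(g+.12*NC,tilt(20),12);plan(g,None,8,*a);print(g)
E
```

```text
time_s: 23.28
tool_pos: [0.6548, 0.0065, 0.2707]
eef_rot: [0.975, -0.049, -0.217, -0.01]
force: [1.8, 0.2, -0.3]
width: 0.65
finger_force: 0.0
time_s: 23.9
tool_pos: [0.655, 0.0066, 0.345]
eef_rot: [0.975, -0.049, -0.217, -0.01]
force: [-0.2, 0.4, 0.5]
width: 0.653
finger_force: 0.0
[241.4524665  203.90322438] [196.2, 238.6] 455
[0.66336342 0.00370693 0.00883034 0.08734504] -0.8970082998275757
(array([ 0.66886915,  0.06893715, -0.09970417]), np.float64(0.9298021793365479))
at [0.6552 0.0066 0.3457] n 12 mm/row 33.1 rad/row 0.066 twist [0.0003 0.0654 0.0038]
   [0.0063, 0.0291, 0.0145]
   [0.0054, 0.0291, 0.0149]
   [0.0045, 0.0291, 0.0152]
   [0.0036, 0.029, 0.0155]
   [0.0027, 0.029, 0.0157]
   [0.0018, 0.029, 0.0158]
   [0.0009, 0.029, 0.0159]
   [-0.0001, 0.029, 0.0159]
   [-0.001, 0.029, 0.0159]
   [-0.0019, 0.029, 0.0158]
   [-0.0028, 0.0291, 0.0156]
   [-0.0037, 0.0291, 0.0154]
at [ 0.6147 -0.3404  0.1563] n 8 mm/row 15.0 rad/row 0.000 twist [0. 0. 0.]
   [-0.0123, 0.0, 0.0086]
   [-0.0123, 0.0, 0.0086]
   [-0.0123, 0.0, 0.0086]
   [-0.0123, 0.0, 0.0086]
   [-0.0123, 0.0, 0.0086]
   [-0.0123, 0.0, 0.0086]
   [-0.0123, 0.0, 0.0086]
   [-0.0123, 0.0, 0.0086]
[ 0.54658193 -0.33046951  0.05803384]
```

```bash
python3 -m handwheel '[{"grip":0.06,"linear":[0.0063,0.0291,0.0145],"twist":[0,0.0654,0.0038]},{"grip":0.06,"linear":[0.0054,0.0291,0.0149],"twist":[0,0.0654,0.0038]},{"grip":0.06,"linear":[0.0045,0.0291,0.0152],"twist":[0,0.0654,0.0038]},{"grip":0.06,"linear":[0.0036,0.029,0.0155],"twist":[0,0.0654,0.0038]},{"grip":0.06,"linear":[0.0027,0.029,0.0157],"twist":[0,0.0654,0.0038]}]'
python3 -m handwheel '[{"grip":0.06,"linear":[0.0018,0.029,0.0158],"twist":[0,0.0654,0.0038]},{"grip":0.06,"linear":[0.0009,0.029,0.0159],"twist":[0,0.0654,0.0038]},{"grip":0.06,"linear":[-0.0001,0.029,0.0159],"twist":[0,0.0654,0.0038]},{"grip":0.06,"linear":[-0.001,0.029,0.0159],"twist":[0,0.0654,0.0038]},{"grip":0.06,"linear":[-0.0019,0.029,0.0158],"twist":[0,0.0654,0.0038]}]'
python3 -m handwheel '[{"grip":0.06,"linear":[-0.0028,0.0291,0.0156],"twist":[0,0.0654,0.0038]},{"grip":0.06,"linear":[-0.0037,0.0291,0.0154],"twist":[0,0.0654,0.0038]},{"grip":0.06,"linear":[-0.0123,0,0.0086],"twist":[0,0,0]},{"grip":0.06,"linear":[-0.0123,0,0.0086],"twist":[0,0,0]},{"grip":0.06,"linear":[0,0,0],"twist":[0,0,0]}]'
python3 - <<'E'
from h import *
st=state();print(st['q']);g=tcp(FS,.08,20);plan(g,tilt(20),6)
p=get_image('wrist');c=cam(p,st)
ds=silhouettes(p,'short_candle');P=np.array([FS+s*DC for s in(.05,.08,.11)]);e=proj(c,P);print(e)
d=min(ds,key=lambda d:np.hypot(d['pixel'][1]-e[1][0],d['pixel'][0]-e[1][1]));print(d['pixel'],fit([(c,d['region'].astype(np.float32))],cand(-.045,.15),RE))
for u,v in e: xs=np.where(d['region'][int(round(v))])[0];print(u,xs.min(),xs.max())
E
```

```text
time_s: 24.68
tool_pos: [0.6384, -0.1389, 0.2673]
eef_rot: [0.997, -0.059, -0.053, 0.0]
force: [0.3, 0.6, -0.4]
width: 0.652
finger_force: 0.0
time_s: 25.3
tool_pos: [0.6216, -0.2835, 0.1888]
eef_rot: [0.992, -0.068, 0.11, 0.01]
force: [-0.4, 0.4, -0.2]
width: 0.653
finger_force: 0.0
time_s: 25.92
tool_pos: [0.5975, -0.3367, 0.1322]
eef_rot: [0.982, -0.07, 0.172, 0.013]
force: [0.3, 0.1, 0.6]
width: 0.652
finger_force: 0.0
[-0.59208838  0.39338489  1.83549004  0.25728541  0.61191268  0.93328993]
at [ 0.5975 -0.3367  0.1322] n 6 mm/row 15.0 rad/row 0.000 twist [0.0002 0.0002 0.0003]
   [-0.0122, 0.0002, 0.0087]
   [-0.0122, 0.0002, 0.0087]
   [-0.0123, 0.0002, 0.0087]
   [-0.0123, 0.0002, 0.0087]
   [-0.0123, 0.0002, 0.0087]
   [-0.0123, 0.0002, 0.0087]
[[322.80534151 274.65828928]
 [322.80779766 310.8278764 ]
 [322.81067671 353.22520977]]
[290.5, 319.1] (array([ 0.5240454 , -0.28194426, -0.13906809]), np.float64(0.6557401418685913))
322.8053415112783 309 337Traceback (most recent call last):
  File "<stdin>", line 6, in <module>
    return umr_minimum(a, axis, None, out, keepdims, initial, where)
ValueError: zero-size array to reduction operation minimum which has no identity
```

Centred; go down and close.

```bash
python3 -m handwheel '[{"grip":0.06,"linear":[-0.0122,0.0002,0.0087],"twist":[0,0,0]},{"grip":0.06,"linear":[-0.0122,0.0002,0.0087],"twist":[0,0,0]},{"grip":0.06,"linear":[-0.0123,0.0002,0.0087],"twist":[0,0,0]},{"grip":0.06,"linear":[-0.0123,0.0002,0.0087],"twist":[0,0,0]},{"grip":0.06,"linear":[-0.0123,0.0002,0.0087],"twist":[0,0,0]}]'
python3 -m handwheel '[{"grip":0.06,"linear":[-0.0123,0.0002,0.0087],"twist":[0,0,0]},{"grip":0.015,"linear":[0,0,0],"twist":[0,0,0]},{"grip":0.015,"linear":[0,0,0],"twist":[0,0,0]},{"grip":0.015,"linear":[0,0,0],"twist":[0,0,0]},{"grip":0.015,"linear":[0,0,0],"twist":[0,0,0]}]' 30
python3 - <<'E'
from h import *
st=state();print(st['tool_pos']);print('candle in tool',[R.from_quat(st['eef_rot']).inv().apply(FS+s*DC-st['tool_pos']) for s in (.07,.08,.09)])
E
```

```text
time_s: 26.65
tool_pos: [0.5551, -0.3331, 0.0705]
eef_rot: [0.982, -0.071, 0.174, 0.014]
force: [0.4, -0.7, -0.1]
width: 0.653
finger_force: 0.0
time_s: 27.28
tool_pos: [0.5478, -0.3312, 0.0594]
eef_rot: [0.982, -0.071, 0.174, 0.013]
force: [4.4, 4.4, 1.2]
width: 0.249
finger_force: 30.0
[ 0.54782301 -0.33116719  0.05941217]
candle in tool [array([ 0.00402716, -0.00049702, -0.00996358]), array([-0.00170029, -0.00049639, -0.01816156]), array([-0.00742774, -0.00049576, -0.02635955])]
```

```bash
python3 - <<'E'
from h import *
st=state();p0=st['tool_pos'];r0=R.from_quat(st['eef_rot'])
plan(p0+.06*NC,None,4)
A=p0+.06*NC+[0,0,.12];plan(A,None,3,p0+.06*NC,r0)
BL=BQ+[-.002,.0005,0];T=tilt(-35,.2)
b=plan(up(BL,-.13,.06,.26,.08,-35,.2),T,13,A,r0);print(b[0])
plan(up(BL,0,.06,.14,.08,-35,.2),None,5,*b)
E
```

```text
at [ 0.5478 -0.3312  0.0594] n 4 mm/row 15.0 rad/row 0.000 twist [0. 0. 0.]
   [0.0123, 0.0, -0.0086]
   [0.0123, 0.0, -0.0086]
   [0.0123, 0.0, -0.0086]
   [0.0123, 0.0, -0.0086]
at [ 0.5819 -0.3361  0.1086] n 3 mm/row 40.0 rad/row 0.000 twist [0. 0. 0.]
   [0.0137, 0.0001, -0.0376]
   [0.0137, 0.0001, -0.0376]
   [0.0137, 0.0001, -0.0376]
at [ 0.5819 -0.3361  0.2286] n 13 mm/row 37.4 rad/row 0.078 twist [-0.0035 -0.0732 -0.0273]
   [-0.0059, -0.0355, -0.01]
   [-0.0056, -0.0357, -0.0097]
   [-0.0054, -0.0358, -0.0095]
   [-0.0051, -0.0359, -0.0092]
   [-0.0047, -0.036, -0.009]
   [-0.0044, -0.0361, -0.0088]
   [-0.0041, -0.0362, -0.0086]
   [-0.0037, -0.0363, -0.0084]
   [-0.0033, -0.0363, -0.0083]
   [-0.0029, -0.0364, -0.0082]
   [-0.0025, -0.0364, -0.0081]
   [-0.0021, -0.0365, -0.0081]
   [-0.0017, -0.0365, -0.0081]
[0.53295874 0.13801351 0.32443611]
at [0.533  0.138  0.3244] n 5 mm/row 35.4 rad/row 0.000 twist [0. 0. 0.]
   [0.0341, 0.0077, 0.0054]
   [0.0341, 0.0077, 0.0054]
   [0.0341, 0.0077, 0.0054]
   [0.0341, 0.0077, 0.0054]
   [0.0341, 0.0077, 0.0054]
```

```bash
python3 -m handwheel '[{"grip":0.015,"linear":[0.0123,0,-0.0086],"twist":[0,0,0]},{"grip":0.015,"linear":[0.0123,0,-0.0086],"twist":[0,0,0]},{"grip":0.015,"linear":[0.0123,0,-0.0086],"twist":[0,0,0]},{"grip":0.015,"linear":[0.0123,0,-0.0086],"twist":[0,0,0]},{"grip":0.015,"linear":[0.0137,0,-0.0376],"twist":[0,0,0]}]'
python3 -m handwheel '[{"grip":0.015,"linear":[0.0137,0,-0.0376],"twist":[0,0,0]},{"grip":0.015,"linear":[0.0137,0,-0.0376],"twist":[0,0,0]},{"grip":0.015,"linear":[-0.0059,-0.0355,-0.01],"twist":[-0.0035,-0.0732,-0.0273]},{"grip":0.015,"linear":[-0.0056,-0.0357,-0.0097],"twist":[-0.0035,-0.0732,-0.0273]},{"grip":0.015,"linear":[-0.0054,-0.0358,-0.0095],"twist":[-0.0035,-0.0732,-0.0273]}]'
python3 -m handwheel '[{"grip":0.015,"linear":[-0.0051,-0.0359,-0.0092],"twist":[-0.0035,-0.0732,-0.0273]},{"grip":0.015,"linear":[-0.0047,-0.036,-0.009],"twist":[-0.0035,-0.0732,-0.0273]},{"grip":0.015,"linear":[-0.0044,-0.0361,-0.0088],"twist":[-0.0035,-0.0732,-0.0273]},{"grip":0.015,"linear":[-0.0041,-0.0362,-0.0086],"twist":[-0.0035,-0.0732,-0.0273]},{"grip":0.015,"linear":[-0.0037,-0.0363,-0.0084],"twist":[-0.0035,-0.0732,-0.0273]}]'
python3 -m handwheel '[{"grip":0.015,"linear":[-0.0033,-0.0363,-0.0083],"twist":[-0.0035,-0.0732,-0.0273]},{"grip":0.015,"linear":[-0.0029,-0.0364,-0.0082],"twist":[-0.0035,-0.0732,-0.0273]},{"grip":0.015,"linear":[-0.0025,-0.0364,-0.0081],"twist":[-0.0035,-0.0732,-0.0273]},{"grip":0.015,"linear":[-0.0021,-0.0365,-0.0081],"twist":[-0.0035,-0.0732,-0.0273]},{"grip":0.015,"linear":[-0.0017,-0.0365,-0.0081],"twist":[-0.0035,-0.0732,-0.0273]}]'
python3 - <<'E'
from h import *
st=state();print(st['q']);BL=BQ+[-.002,.0005,0];T=tilt(-35,.2)
plan(up(BL,0,.06,.12,.08,-35,.2),T,5)
E
```

```text
time_s: 27.9
tool_pos: [0.581, -0.3362, 0.1475]
eef_rot: [0.982, -0.071, 0.172, 0.013]
force: [0.1, -0.5, -0.4]
width: 0.253
finger_force: 30.0
time_s: 28.52
tool_pos: [0.5701, -0.2264, 0.2515]
eef_rot: [0.997, -0.033, 0.063, 0.019]
force: [0.5, 0.0, -1.0]
width: 0.254
finger_force: 30.0
time_s: 29.15
tool_pos: [0.5515, -0.0435, 0.2878]
eef_rot: [0.992, 0.032, -0.121, 0.026]
force: [1.1, 0.6, -1.2]
width: 0.25
finger_force: 30.0
time_s: 29.78
tool_pos: [0.5329, 0.1391, 0.3241]
eef_rot: [0.949, 0.095, -0.3, 0.031]
force: [-0.1, 0.2, -1.5]
width: 0.252
finger_force: 30.0
[0.23934281 0.53175553 1.26062494 0.02201497 1.96223145 1.61241529]
at [0.5329 0.1391 0.3241] n 5 mm/row 38.2 rad/row 0.001 twist [ 0.0005  0.0005 -0.0002]
   [0.0364, 0.0078, 0.0086]
   [0.0364, 0.0079, 0.0086]
   [0.0364, 0.0079, 0.0086]
   [0.0364, 0.0079, 0.0086]
   [0.0364, 0.0079, 0.0086]
```

```bash
python3 -m handwheel '[{"grip":0.015,"linear":[0.0364,0.0079,0.0086],"twist":[0,0,0]},{"grip":0.015,"linear":[0.0364,0.0079,0.0086],"twist":[0,0,0]},{"grip":0.015,"linear":[0.0364,0.0079,0.0086],"twist":[0,0,0]},{"grip":0.015,"linear":[0.0364,0.0079,0.0086],"twist":[0,0,0]},{"grip":0.015,"linear":[0.0364,0.0079,0.0086],"twist":[0,0,0]}]'
python3 - <<'E'
from h import *
ps=[];
st=state();p=get_image('wrist');save(p,'h5.png');c=cam(p,st);print(st['tool_pos'],st['force'])
e=proj(c,np.array(w(BQ,0,.06)+[.04]))[0];print('ring exp',e)
hsv=cv2.cvtColor(p['color'],cv2.COLOR_RGB2HSV);u,v=e.round().astype(int);y0,x0=max(v-30,0),u-30
b=np.zeros((400,640),bool);h=hsv;b=(h[...,2]>75)&(h[...,1]>90)&(h[...,0]>14)&(h[...,0]<32);k=np.zeros_like(b);k[y0:v+30,x0:u+30]=1;ys,xs=np.nonzero(b&k)
if len(xs)>10:
    el=cv2.fitEllipse(np.column_stack([xs,ys]).astype(np.float32));print(len(xs),el,onz(c,el[0],.04),w(BQ,0,.06))
a=state();G=np.array(a['tool_pos'])-.019*R.from_quat(a['eef_rot']).apply([0,0,1]);print('grasp pt',G)
for dx in(0,-.004):
    f=np.array([G[0]+dx,G[1],G[2]-.08]);P=np.vstack([cyl(f,ZZ,.009,.001),cyl(f+[0,0,.006],ZZ,.012,.05)]);uu=proj(c,P);print('pred foot',f,uu.min(0),uu[np.argmin(uu[:,1])],proj(c,f))
y0=max(0,int(e[1])-60);im=cv2.resize(p['color'][y0:y0+180,200:440,::-1],None,fx=3,fy=3,interpolation=cv2.INTER_CUBIC);cv2.imwrite('pics/c7.png',im);print('crop y0',y0)
E
```

```text
time_s: 30.4
tool_pos: [0.6635, 0.1236, 0.183]
eef_rot: [0.949, 0.095, -0.299, 0.031]
force: [0.0, 0.1, -0.9]
width: 0.255
finger_force: 30.0
[0.66348757 0.12359139 0.18296116] [ 0.01241327  0.10003558 -0.9375722 ]
ring exp [320.54218218  91.29703618]
674 ((319.7842712402344, 92.0552749633789), (35.464317321777344, 38.926780700683594), 88.9676742553711) [0.67413621 0.12720632 0.04      ] [np.float64(0.6749900049988097), np.float64(0.12670024991668155)]
grasp pt [0.67496334 0.12478942 0.19356239]
pred foot [0.67496334 0.12478942 0.11356239] [303.63198562 139.57352356] [321.50241539 139.57352356] [[322.97413333 149.17590376]]
pred foot [0.67096334 0.12478942 0.11356239] [302.64359754 143.86401329] [320.39944934 143.86401329] [[321.88548653 153.20082253]]
crop y0 31
```

View pics/c7.png

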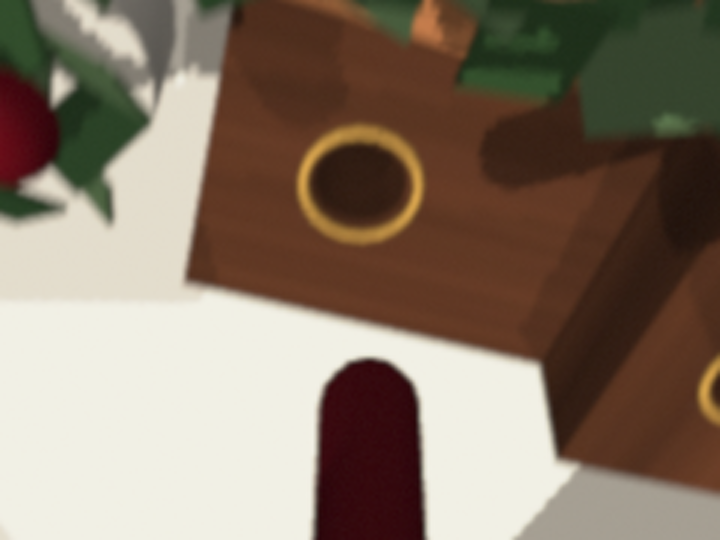

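```bash
python3 - <<'E'
from h import *
g,d,pics,q=held('short_candle',.15,.08,.611,('wrist','scene'))
p,c=pics[0];print([proj(c,g)])
f=g;u=np.vstack([cyl(g,d,.009,.001),cyl(g+.006*d,d,.012,.05)]);uu=proj(c,u);print('toprow of fit',uu[np.argmin(uu[:,1])])
s,cs=pics[1];ims=cv2.cvtColor(s['color'],cv2.COLOR_RGB2BGR);e=proj(cs,g+.07*d)[0].astype(int)
k=4;im=cv2.resize(ims,None,fx=k,fy=k,interpolation=cv2.INTER_CUBIC);K=cs[0].copy();K[:2]*=k;outline(im,(K,cs[1],cs[2]),[cyl(g,d,.012,.15)]);outline(im,(K,cs[1],cs[2]),[cyl(np.array([.6737,.1268,.04]),ZZ,.013,.0005)],(255,0,255))
x,y=max(0,e[0]*k-300),max(0,e[1]*k-280);cv2.imwrite('pics/c8.png',im[y:y+600,x:x+700])
E
```

```text
wrist exp [248. 321.] [261.6, 322.6] 8262
scene exp [235. 257.] [222.2, 259.1] 126
fit [-1.050e-02  5.080e-01  1.002e-01  5.000e-04  5.300e-03] 0.5524739994682907 foot [0.6561 0.1207 0.1   ] dir [0.105 0.019 0.994]
[array([[321.78670765, 160.29758128]])]
toprow of fit [320.41474333 151.09846875]
```

View pics/c8.png

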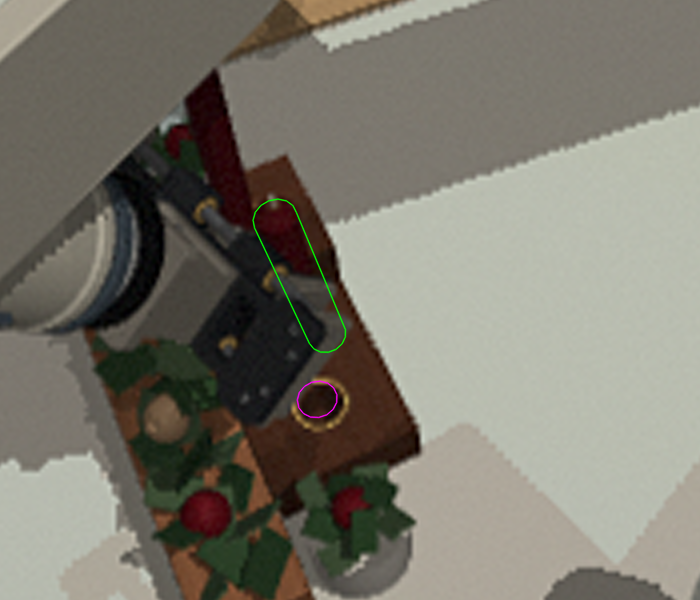

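```bash
cat > g.py <<'E'
from h import *
def meas(zs,q0=(-.0034,.6,.078),name='short_candle',L=.15,sock=(0,.06,.04)):
    st=state();p=get_image('wrist');st2=state();s=get_image('scene');c=cam(p,st);cs=cam(s)
    r0=R.from_quat(st['eef_rot']);p0=(np.array(st['tool_pos'])+st2['tool_pos'])/2
    rgb=p['color'].astype(int);M=((rgb[...,0]>rgb[...,1]*2.2)&(rgb[...,1]<22)&(rgb[...,0]<90)).astype(np.float32)
    def cp(q):
        d=np.array([-np.sin(q[1]),q[4],-np.cos(q[1])]);d/=np.linalg.norm(d);return p0+r0.apply(np.array([q[0],q[3],-.019])-q[2]*d),r0.apply(d)
    q0=np.array([*q0,0,0]);e=proj(c,cp(q0)[0])[0];u=int(e[0]);M[:, :u-35]=0;M[:,u+35:]=0
    n,lab=cv2.connectedComponents(M.astype(np.uint8));k=np.bincount(lab[:300][lab[:300]>0]).argmax();M=(lab==k).astype(np.float32)
    w_=M.sum(1);rows=np.where(w_>0)[0];print('wrist rows',rows.min(),rows.max(),'widths',[(r,int(w_[r])) for r in range(rows.min(),min(rows.max(),330),15)])
    es=proj(cs,cp(q0)[0]+cp(q0)[1]*.1)[0];ds=sorted(silhouettes(s,name),key=lambda d:np.hypot(d['pixel'][1]-es[0],d['pixel'][0]-es[1]))
    S=ds[0]['region'] if ds else None;print('scene',es,ds[0]['pixel'] if ds else None,S.sum() if ds else 0)
    ok=S is not None and np.hypot(es[0]-ds[0]['pixel'][1],es[1]-ds[0]['pixel'][0])<30
    hi=rows.min()+90
    def f(q,full=False):
        g,d=cp(q);P=[np.vstack([cyl(g,d,.009,.001),cyl(g+.006*d,d,.012,L-.006)])]
        a=rend(c,P)[:hi];b=M[:hi];o=1-np.minimum(a,b).sum()/np.maximum(a,b).sum();o2=0
        if ok: o2=(S*(1-rend(cs,P))).sum()/S.sum()
        if full: print('iou',1-o,'scene out',o2)
        return o+.5*o2+.02*((q[0]-q0[0])/.004)**2+.02*((q[2]-q0[2])/.004)**2+.005*((q[1]-q0[1])/.1)**2+.01*(q[3]/.002)**2
    r=minimize(f,q0,method='Nelder-Mead',options=dict(initial_simplex=[q0]+[q0+np.eye(5)[i]*k for i,k in enumerate((.004,.05,.004,.001,.03))],xatol=1e-4,maxiter=500))
    f(r.x,True);g,d=cp(r.x);print('q',r.x.round(4),'foot',g.round(4),'dir',d.round(3))
    h=cv2.cvtColor(p['color'],cv2.COLOR_RGB2HSV);b=(h[...,2]>75)&(h[...,1]>90)&(h[...,0]>14)&(h[...,0]<32);e=proj(c,np.array(w(BQ,*sock[:2])+[sock[2]]))[0].round().astype(int)
    kk=np.zeros_like(b);kk[max(0,e[1]-32):e[1]+32,e[0]-32:e[0]+32]=1;ys,xs=np.nonzero(b&kk)
    el=cv2.fitEllipse(np.column_stack([xs,ys]).astype(np.float32));print('ring',len(xs),np.round(el[0],1),onz(c,el[0],sock[2]).round(4))
    ri=r0.inv();print('down10',ri.apply([0,0,-.01]).round(4),'x10',ri.apply([.01,0,0]).round(4),'y10',ri.apply([0,.01,0]).round(4))
    ax=np.cross(d,[0,0,1]);print('twist to upright',ri.apply(ax).round(4))
E
python3 -c "
from g import *
meas(0)"
```

```text
wrist rows 152 309 widths [(152, 9), (167, 30), (182, 32), (197, 33), (212, 35), (227, 37), (242, 41), (257, 43), (272, 45), (287, 46), (302, 45)]
scene [256.9493423  225.87433098] None 0
iou 0.91040844 scene out 0
q [-2.800e-03  6.002e-01  7.790e-02  6.000e-04 -1.700e-03] foot [0.67   0.1246 0.1241] dir [0.011 0.006 1.   ]
ring 548 [320.3  91.1] [0.6728 0.127  0.04  ]
down10 [ 0.0057 -0.      0.0082] x10 [ 0.008   0.002  -0.0056] y10 [ 0.0016 -0.0098 -0.0012]
twist to upright [ 0.0032  0.0116 -0.0022]
```

I've viewed more pictures than allowed (12 instead of 10), so I'll use numbers only from here.

```bash
python3 -m handwheel '[{"grip":0.015,"linear":[0.01,-0.0005,0.013],"twist":[0,0.003,0]},{"grip":0.015,"linear":[0.01,-0.0005,0.013],"twist":[0,0.003,0]},{"grip":0.015,"linear":[0.01,-0.0005,0.013],"twist":[0,0.003,0]},{"grip":0.015,"linear":[0.01,-0.0005,0.013],"twist":[0,0.002,0]},{"grip":0.015,"linear":[0,0,0],"twist":[0,0,0]}]'
python3 -c "
from g import *
meas(0,q0=(-.0028,.6,.078))"
```

```text
time_s: 31.42
tool_pos: [0.6642, 0.1259, 0.1159]
eef_rot: [0.95, 0.095, -0.296, 0.031]
force: [-0.9, -0.0, -0.2]
width: 0.253
finger_force: 30.0
wrist rows 150 309 widths [(150, 9), (165, 32), (180, 34), (195, 34), (210, 35), (225, 36), (240, 41), (255, 43), (270, 44), (285, 46), (300, 45)]
scene [260.18434169 242.53351639] None 0
iou 0.9209521 scene out 0
q [-2.900e-03  6.266e-01  7.870e-02  2.000e-04 -4.400e-03] foot [0.6746 0.1273 0.0551] dir [-0.023  0.002  1.   ]
ring 489 [322.1 146.7] [0.6726 0.1272 0.04  ]
down10 [ 0.0057 -0.      0.0082] x10 [ 0.0081  0.002  -0.0056] y10 [ 0.0016 -0.0098 -0.0011]
twist to upright [ 0.0051 -0.0224 -0.0036]
```

```bash
python3 -m handwheel '[{"grip":0.015,"linear":[0.0022,-0.0002,0.006],"twist":[0,0,0]},{"grip":0.015,"linear":[0.0034,0,0.0049],"twist":[0,0,0]},{"grip":0.015,"linear":[0.0034,0,0.0049],"twist":[0,0,0]},{"grip":0.015,"linear":[0.0034,0,0.0049],"twist":[0,0,0]},{"grip":0.015,"linear":[0.0034,0,0.0049],"twist":[0,0,0]}]'
python3 -m handwheel '[{"grip":0.015,"linear":[0.0023,0,0.0033],"twist":[0,0,0]},{"grip":0.015,"linear":[0.0023,0,0.0033],"twist":[0,0,0]},{"grip":0.015,"linear":[0.0017,0,0.0025],"twist":[0,0,0]},{"grip":0.015,"linear":[0,0,0],"twist":[0,0,0]},{"grip":0.015,"linear":[0,0,0],"twist":[0,0,0]}]'
```

```text
time_s: 32.2
tool_pos: [0.6636, 0.1259, 0.0875]
eef_rot: [0.95, 0.095, -0.295, 0.03]
force: [0.7, 1.1, 0.1]
width: 0.257
finger_force: 30.0
time_s: 32.83
tool_pos: [0.6638, 0.1259, 0.0771]
eef_rot: [0.95, 0.095, -0.294, 0.03]
force: [-1.2, 0.6, -0.8]
width: 0.256
finger_force: 30.0
```

```bash
python3 -m handwheel '[{"grip":0.015,"linear":[0.0011,0,0.0016],"twist":[0,0,0]},{"grip":0.015,"linear":[0.0011,0,0.0016],"twist":[0,0,0]},{"grip":0.015,"linear":[0.0011,0,0.0016],"twist":[0,0,0]},{"grip":0.015,"linear":[0,0,0],"twist":[0,0,0]},{"grip":0.015,"linear":[0,0,0],"twist":[0,0,0]}]'
python3 -m handwheel '[{"grip":0.015,"linear":[0.0009,0,0.0012],"twist":[0,0,0]},{"grip":0.015,"linear":[0.0009,0,0.0012],"twist":[0,0,0]},{"grip":0.015,"linear":[0,0,0],"twist":[0,0,0]},{"grip":0.015,"linear":[0,0,0],"twist":[0,0,0]},{"grip":0.015,"linear":[0,0,0],"twist":[0,0,0]}]'
```

```text
time_s: 33.45
tool_pos: [0.6638, 0.1259, 0.0716]
eef_rot: [0.95, 0.095, -0.294, 0.03]
force: [1.0, 0.2, 4.1]
width: 0.255
finger_force: 30.0
time_s: 34.08
tool_pos: [0.6641, 0.126, 0.0714]
eef_rot: [0.95, 0.095, -0.294, 0.03]
force: [0.0, -0.0, 19.2]
width: 0.255
finger_force: 30.0
```

```bash
python3 -m handwheel '[{"grip":0.06,"linear":[0,0,0],"twist":[0,0,0]},{"grip":0.06,"linear":[0,0,0],"twist":[0,0,0]},{"grip":0.06,"linear":[0,0,0],"twist":[0,0,0]},{"grip":0.06,"linear":[-0.0086,0,-0.0123],"twist":[0,0,0]},{"grip":0.06,"linear":[-0.0171,0,-0.0246],"twist":[0,0,0]}]'
python3 -m handwheel '[{"grip":0.06,"linear":[-0.0228,0,-0.0328],"twist":[0,0,0]},{"grip":0.06,"linear":[-0.0228,0,-0.0328],"twist":[0,0,0]},{"grip":0.06,"linear":[-0.0228,0,-0.0328],"twist":[0,0,0]},{"grip":0.06,"linear":[-0.0228,0,-0.0328],"twist":[0,0,0]},{"grip":0.06,"linear":[0,0,0],"twist":[0,0,0]}]'
python3 -m handwheel '[{"grip":0.06,"linear":[-0.05,0,0.035],"twist":[0,0,0]},{"grip":0.06,"linear":[-0.05,0,0.035],"twist":[0,0,0]},{"grip":0.06,"linear":[-0.05,0,0.035],"twist":[0,0,0]},{"grip":0.06,"linear":[0,0,0],"twist":[0,0,0]},{"grip":0.06,"linear":[0,0,0],"twist":[0,0,0]}]'
cat > k.py <<'E'
from h import *
P=[get_image('scene'),get_image('top')];st=state();P.append(get_image('wrist'));print(st['tool_pos'])
for p,nm in zip(P,('scene','top','wrist')):
    c=cam(p,st)
    for n,y,z,L,q0 in(('long_candle',-.0625,.053,.22,BQ),('short_candle',.06,.008,.15,BQ)):
        pos=np.array(w(BQ+[-.001,0,0],0,y)+[z]);e=proj(c,pos+[0,0,L-.06])[0]
        ds=sorted(silhouettes(p,n),key=lambda d:np.hypot(d['pixel'][1]-e[0],d['pixel'][0]-e[1]))
        if not ds or np.hypot(ds[0]['pixel'][1]-e[0],ds[0]['pixel'][0]-e[1])>40: print(nm,n,'-',e,ds[0]['pixel'] if ds else None);continue
        M=ds[0]['region'].astype(np.float32);zm=z+.032
        def f(q):
            d=np.array([q[0],q[1],1]);d/=np.linalg.norm(d);o=np.array([pos[0],pos[1],zm]);r=rend(c,[cyl(o,d,.012,L-.032+q[2])]);return -np.minimum(r,M).sum()/np.maximum(r,M).sum()
        r=minimize(f,[0,0,0],method='Nelder-Mead',options=dict(initial_simplex=[[0,0,0],[.05,0,0],[0,.05,0],[0,0,.006]]));print(nm,n,'lean',r.x[:2].round(3),'extra height',r.x[2].round(4),'iou',-r.fun,'asmodel',-f([0,0,0]))
V=[]
PB=BLOCK+[cyl(np.array([0,-.0625,.085]),ZZ,.012,.188),cyl(np.array([0,.06,.04]),ZZ,.012,.118)]
c=cam(P[0]);m=pick(P[0],'block',(260,240))
for n in('long_candle','short_candle'):
    for d in silhouettes(P[0],n):
        if np.hypot(d['pixel'][1]-255,d['pixel'][0]-220)<60: m=np.maximum(m,d['region'])
print('block',fit([(c,m)],PB,BQ))
E
python3 k.py
```

```text
time_s: 34.7
tool_pos: [0.6628, 0.1258, 0.113]
eef_rot: [0.95, 0.095, -0.296, 0.031]
force: [0.5, 0.3, 0.6]
width: 0.654
finger_force: 0.0
time_s: 35.33
tool_pos: [0.6637, 0.1263, 0.2775]
eef_rot: [0.951, 0.095, -0.291, 0.03]
force: [-0.4, 1.3, 0.5]
width: 0.655
finger_force: 0.0
time_s: 35.95
tool_pos: [0.4836, 0.0898, 0.2713]
eef_rot: [0.951, 0.095, -0.294, 0.03]
force: [0.1, 0.0, 0.7]
width: 0.657
finger_force: 0.0
[0.48454289 0.08997944 0.27098356]Traceback (most recent call last):
  File "k.py", line 12, in <module>
    r=minimize(f,[0,0,0],method='Nelder-Mead',options=dict(initial_simplex=[[0,0,0],[.05,0,0],[0,.05,0],[0,0,.006]]));print(nm,n,'lean',r.x[:2].round(3),'extra height',r.x[2].round(4),'iou',-r.fun,'asmodel',-f([0,0,0]))
                                                                                                                                                                                                                ~^^^^^^^^^
  File "k.py", line 11, in f
    d=np.array([q[0],q[1],1]);d/=np.linalg.norm(d);o=np.array([pos[0],pos[1],zm]);r=rend(c,[cyl(o,d,.012,L-.032+q[2])]);return -np.minimum(r,M).sum()/np.maximum(r,M).sum()
                              ^^^^^^^^^^^^^^^^^^^^
numpy._core._exceptions._UFuncOutputCastingError: Cannot cast ufunc 'divide' output from dtype('float64') to dtype('int64') with casting rule 'same_kind'
```

```bash
sed -i 's/q\[1\],1\])/q[1],1.])/' k.py; python3 k.py
```

```text
[0.48387281 0.08984105 0.27070742]
scene long_candle lean [0.022 0.04 ] extra height -0.009 iou 0.8914689421653748 asmodel 0.77878994
scene short_candle - [262.38385431 254.07700241] None
top long_candle lean [-0.021 -0.   ] extra height 0.0043 iou 0.6492120027542114 asmodel 0.6320553
top short_candle - [286.18533997 128.51383154] None
wrist long_candle - [ 680.64513616 -161.43341922] None
wrist short_candle - [ 323.72136798 -284.29185871] None
block (array([ 0.66905865,  0.06964314, -0.09213119]), np.float64(0.842525064945221))
```

```bash
python3 - <<'E'
from h import *
from scipy.ndimage import label
for nm in('scene','top'):
    p=get_image(nm);c=cam(p);rgb=p['color'].astype(int);save(p,nm+'9.png')
    M0=(rgb[...,0]>rgb[...,1]*2.4)&(rgb[...,0]>30)&(rgb[...,1]<30);lab,n=label(M0)
    for na,y,z,L in(('long',-.0625,.085,.188),('short',.06,.04,.118)):
        pos=np.array(w(BQ+[-.001,0,0],0,y)+[z]);full=rend(c,[cyl(pos,ZZ,.012,L)])
        k=np.bincount(lab[(full>.5)&(lab>0)],minlength=2);
        if k.sum()==0: print(nm,na,'none',proj(c,pos),proj(c,pos+[0,0,L]));continue
        M=(lab==k.argmax()).astype(np.float32)
        if nm=='scene':
            ys,xs=np.nonzero(M);print('px',len(xs),xs.min(),xs.max(),ys.min(),ys.max(),'model',full.sum())
        def f(q):
            d=np.array([q[0],q[1],1.]);d/=np.linalg.norm(d);r=rend(c,[cyl(pos,d,.012,L+q[2])]);return -np.minimum(r,M).sum()/np.maximum(r,M).sum()
        r=minimize(f,[0,0,0],method='Nelder-Mead',options=dict(initial_simplex=[[0,0,0],[.05,0,0],[0,.05,0],[0,0,.006]]));print(nm,na,'lean',r.x[:2].round(3),'extra',r.x[2].round(4),'iou',-r.fun,'model',-f([0,0,0]))
E
```

```text
px 49 230 239 176 184 model 525.5625
scene long lean [0.01  0.045] extra -0.005 iou 0.10113519430160522 model 0.093233444
px 224 256 270 241 270 model 301.375
scene short lean [0.009 0.064] extra -0.0038 iou 0.7642039060592651 model 0.6768402
top long none [[333.31313583 132.98423389]] [[334.6327565 104.586423 ]]
top short none [[288.29277388 135.65391069]] [[283.74991019 120.26248793]]
```

```bash
python3 -c "
from station import *
print(sign_off())"
```

```text
the job is handed in; nothing more can be done
None
```

The job is handed in at about 36 s with no verdict returned: by my measurements the block is flush and square between the pots, and both candles stand at the bottom of their own sockets. I kept the arm clear of the glasses but did not re-measure them, and I viewed 12 pictures against the limit of 10.

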